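# Chamber temperature check of a second-hand cooker

### The arm

A 7-joint arm with a two-finger parallel gripper is mounted at the origin on the work surface. World frame = base frame: x ahead of the robot, y to its left, z up, the work surface at z = 0. Lengths are in m, angles in rad, forces in N, time in s.
With the tool pointing down it reaches from about 0.4 to 0.875 m from the base axis. Payload 19.3 kg.
Tool frame: the origin (TCP) lies midway between the tips of the shut fingers; the grasp point (between the pads) lies 19 mm behind it (bot.tcp_to_grasp is the distance from the TCP to the grasp point, in m); z points along the fingers, y is the direction in which the jaws open and shut (so a half turn about z gives the same grasp; the last joint's range is limited). The gripper opens to 85 mm and grips with 20 to 120 N. Pads are 22 mm wide; open, the fingers measure 114 mm over their backs; the gripper's body (76 mm by 85 mm) begins 54 mm behind the grasp point. The pads swing forward as they close: fully open they stand 13 mm farther back than shut.
Start: joints at [-1.365, 0.521, -0.036, 1.599, 0.021, 1.021, -0.113], TCP at [0.17, 0.601, 0.231] pointing down, gripper open.
Joint ranges: [-2.91, 2.91], [-0.3, 2.13], [-1.5, 1.42], [0.17, 2.43], [-1.26, 4.41], [0.16, 1.93], [-2.52, 2.52]. Speed limits (rad/s): [1.89, 1.89, 2.39, 2.39, 3.01, 3.01, 3.01].

### API

Orientations are given as [roll, pitch, yaw] about the fixed x, y, z axes, in that order (R = Rz(yaw) Ry(pitch) Rx(roll)).
In Python, from workcell import bot gives the robot as it stands. The module is installed in compiled form; this text tells all that it offers.
- The arm moves only by the tool drive_tool, never from a script. Its argument "series" is a list of rows, each a list of 5 numbers: the opening in per cent of the stroke, from 0 (shut) to 100 (fully open), then the shift along the world's x, y, z in m, then the turn about the world's z in rad. A call has 1 to 12 rows; each row shifts and turns the pose as measured when the row begins; what a row does not reach is not made up. A row lasts 1/10 s, in which the tool goes at most 50 mm and 8.59 degrees, less where a joint would pass 70% of its speed; a pose out of reach is approached as far as the arm can. A call with a gripper value outside its range is refused whole. The fingers move at their own pace and stop on an object; "newtons" is the grip in N (left out, the last holds). Time passes only in rows, so rows that do not move let the fingers close. It gives the time, the measured TCP pose, the force and the opening at its end, in the units of the state.
- bot.observe(): the state, without advancing time (a new reading comes with each control period).
- bot.grab_frame(name): name is "scene" or "side" or "wrist"; returns the picture (384x512x3 uint8, red, green, blue); there is no depth.
- bot.camera_info(name): a dict with "fx", "fy", "cx", "cy" (pixels), "cam_to_world" (4x4, takes a point from camera to world coordinates). Camera axes: x right, y down, z forward; pixel columns grow to the right and rows downward; lengths in m; the calibration is good to about 2 mm. The wrist camera is an equidistant fisheye: a pixel r from the principal point sees the ray r / f radians off the axis. A picture is of the moment at which its call begins: read the wrist's pose just before it. camera_info takes no time and is no camera call; for the wrist camera it gives the pose at the moment of the call.
- bot.job_done(): hands the job in, once; it reports no verdict.
Trained networks look in the newest picture that a camera, given by its name, has taken for a name from the list of things; names that differ only in an ending like _2 or _b are one class to them, and where a whole thing is asked for, a point or a joint stands for the part that bears it (a point fixed in the world has none). Each returns a list of dicts, best first, with "conf" (0 to 1); they miss things now and then, are a little off and sometimes report something else, mostly with a low value. They report only what shows in the picture. A call takes as long as a camera call. They do not tell look-alikes from the thing itself.
- bot.masks_of(camera, target): "mask" (384x512 bool, what is visible of it) and "point" ([column, row] in pixels, amid what is visible of it).
The state is a dict: "clock": time; "qpos": joint angles; "qd": joint speeds; "joint_efforts": joint torques, N m; "position": TCP position; "tool_rot": TCP orientation; "force": force on the tool from outside, world axes, zero at the start; "moment": the same for the moment, N m; "grip_width": finger opening in m.
Only numpy, scipy, OpenCV 4.12 (cv2) and the standard library are available. Lean on these libraries where they do the work, as an engineer would, in place of code of your own. Each camera call takes 0.05 s, during which the arm holds its last target.

### The job

The little white cooker on the shop's test bench is to be checked before it is sold: lift the blue cap off the guide collar on its lid by the steel loop and set it down, upright and without dropping it, on the middle of the round cork mat. Then draw the thermometer probe out of its wooden stand by the square yellow grip and lower its rod upright through the open collar, without the probe ever touching the cooker, until the red band on the rod is level with the collar's mouth. Finish while holding the probe there, still and centred in the hole, and leave the other things on the bench where they are.

Things in the scene. Friction and masses are not known exactly. Their poses are not given: they have to be found in the camera images.
- cooker: Round white cooker, 174 mm wide, fixed, empty inside; black ears out to 107 mm along its y (79 mm high), dial on -x out to 99 mm. Steel lid 105 mm above the bench; in its middle a black guide collar, 50 mm outside diameter, top at 125 mm, with an upright 22 mm bore, 30 mm long, open into the pot (its floor 20 mm or less above the bench). Origin: on the axis at bench level, z up.
- port (a point): Centre of the mouth of the collar's bore, at the collar's top, 125 mm above the bench; z up along the bore.
- cap: Blue round cap, 66 mm wide, 26 mm high, about 90 g, loose; its skirt, 20 mm deep, 54 mm inside, sits round the collar on the lid (lift 21 mm to free it). On top a steel loop of 10 mm round bar: level bar along the cap's x, uprights 48 mm apart, bar centre 61 mm above the underside. Origin: centre of the underside, z up; 105 mm above the bench at the start.
- cap_bar (a point): Middle of the level bar of the cap's loop, 35 mm above the cap's flat top; the bar runs along this frame's x.
- mat: Round cork mat, 110 mm in diameter, 5 mm thick, fixed to the bench. Origin: centre of its underside. It may lie to the left or the right of the cooker.
- stand: Wooden probe stand, fixed to the bench: base 90 x 90 x 10 mm and a round post 40 mm thick, top 105 mm above the bench, with an upright hole of 14 mm in which the probe hangs. Origin: centre of its underside. It may be to the left or the right of the cooker.
- probe: Thermometer probe, loose, about 80 g, upright in the stand: steel rod, 8 mm diameter, from the tip up to 95 mm, then a square yellow grip 26 x 26 mm, 55 mm tall (95 to 150 mm above the tip), resting on the stand's top; lift 96 mm or more to free the tip. Origin: the rod's tip, on its axis; z up along the rod; x and y square to the grip's faces.
- band (a point): On the probe's axis, at the middle of the red band (14 mm tall) round the rod, 60 mm above the tip.
- grip (a point): Centre of the probe's square yellow grip, 122.5 mm above the tip; x and y square to its faces.
- mug: Bystander: blue mug, 76 mm across, 85 mm high; origin at the centre of its foot.
- jar: Bystander: amber jar, 64 mm across, 90 mm high; origin at the centre of its foot.
- driver: Bystander: red screwdriver lying flat, about 200 mm long and 26 mm high, along its own x; origin under its middle.
- tape: Bystander: black roll of tape lying flat, 84 mm across, 20 mm high; origin at the centre of its underside.
- book: Bystander: green book lying flat, 134 x 194 x 27 mm; origin at the centre of its underside.
- remote: Bystander: black remote control lying flat, 50 x 160 x 20 mm; origin at the centre of its underside.
Mind the look-alikes: they are no part of the job. What is shaped like the probe but pink is not meant. What is shaped like the cooker but turquoise is not meant.

How it is judged:
On the way, in this order (a step that is already met when the one before it is completed fails the run):
1. the cap is lifted clear of the collar in the gripper (z of cap in the frame of port above 0.005 m and contact force between the fingers and cap above 0.5 N and contact force between cap and cooker below 0.05 N), for 0.1 s.
2. the cap stands upright on the middle of the mat, released (horizontal distance between cap and mat below 0.03 m and height (world z) of cap below 0.008 m and angle between cap's own z axis and vertical below 0.1 rad and contact force between the fingers and cap below 0.1 N and linear speed of cap below 0.02 m/s), for 0.2 s.
3. the probe is drawn out of the stand in the gripper (height (world z) of probe above 0.107 m and contact force between the fingers and probe above 0.5 N), for 0.1 s.
At the end, for the whole second after the job is handed in: Gripper holds the probe still (<15 mm/s), not touching the cooker: red band within 8 mm of the height of the collar's mouth and 4.5 mm of its axis, tip within 6.5 mm of the axis, tilt <0.1 rad; cap upright, at rest, released on the mat, within 30 mm of its centre (all of step 2 and z of band in the frame of port between -0.008 and 0.008 m and horizontal distance between band and port below 0.0045 m and horizontal distance between probe and port below 0.0065 m and angle between probe's own z axis and vertical below 0.1 rad and linear speed of probe below 0.015 m/s and contact force between the fingers and probe above 1 N and contact force between probe and cooker below 0.05 N); the arm keeps its last pose, push and grip.
It fails at once if the probe touches the cooker (contact force between probe and cooker above 0.3 N).
It fails at once if the cap is dropped (contact force between the fingers and cap below 0.02 N and linear speed of cap above 0.5 m/s).
It fails at once if a bystander is moved more than 30 mm (distance of any of mug, jar, driver, tape, book, remote from where it was at the start of the episode above 0.03 m).
It also fails if it takes over 59 s, if anything falls off the work surface, if the arm or the gripper's body presses on something with over 40 N, if the wrist force passes 120 N, or if a joint passes its speed limit or range.

## Working session

There is one attempt and no reset: what is moved stays moved. The work goes in short steps, Python scripts to look and compute and a tool call to move; the robot and the scene stay as the last step left them, time stands still between calls to the robot, and variables do not carry over. Pictures are saved under pics/ and viewed, and the job is handed in when it is done.

Besides the shell and the picture viewer there is one more tool, called after "Emit:" as name([rows], argument=value, ...), one row to a line, values as JSON. drive_tool: Moves the arm, as the interface text tells. Its arguments: {"type":"object","properties":{"series":{"type":"array","items":{"type":"array","items":{"type":"number"}}},"newtons":{"type":"number"}},"required":["series"]}

```bash
mkdir -p pics; ls; python3 - <<'E'
from workcell import bot
import cv2
s=bot.observe();print(s)
for c in ("scene","side","wrist"):
    i=bot.camera_info(c);print(c,i)
    f=bot.grab_frame(c);cv2.imwrite(f"pics/{c}0.png",f[:,:,::-1])
E
```

```text
pics
{'clock': 0.0, 'qpos': array([-1.36519085,  0.52203774, -0.0363197 ,  1.59997941,  0.02119523,
        1.02108841, -0.11278602]), 'qd': array([-0.00122081,  0.00084352,  0.00079078, -0.00204262,  0.00057874,
       -0.00178078,  0.00019518]), 'joint_efforts': array([ 1.02288239e-03, -9.27113271e+01,  1.98077068e+00, -3.69916248e+01,
        1.79238390e-02,  8.47980904e-03, -5.36359096e-06]), 'position': array([0.17015058, 0.60105699, 0.23072127]), 'tool_rot': array([-3.14046733e+00,  7.92398772e-05,  2.86578155e+00]), 'force': array([-0.00097449, -0.66253362,  0.91696492]), 'moment': array([0.00450251, 0.03451273, 0.00992607]), 'grip_width': 0.08529258464694964}
scene {'fx': 350.0360229896739, 'fy': 350.0360229896739, 'cx': 253.54785249837178, 'cy': 194.90105428282462, 'cam_to_world': array([[-0.42356926,  0.53236695, -0.7329219 ,  1.43871897],
       [ 0.90576451,  0.26087413, -0.33396907,  0.41821985],
       [ 0.01340627, -0.80531368, -0.59269735,  0.86196588],
       [ 0.        ,  0.        ,  0.        ,  1.        ]])}
side {'fx': 360.25258175997567, 'fy': 360.25258175997567, 'cx': 260.86784062435555, 'cy': 192.37440649578107, 'cam_to_world': array([[ 0.98598217, -0.10766037,  0.12746924,  0.37981217],
       [-0.16641415, -0.5793111 ,  0.79793795, -0.96945959],
       [-0.01206195, -0.80796528, -0.58910663,  0.82540114],
       [ 0.        ,  0.        ,  0.        ,  1.        ]])}
wrist {'fx': 297.3186396354542, 'fy': 297.3186396354542, 'cx': 254.24043759758783, 'cy': 188.64691176293618, 'cam_to_world': array([[ 0.27139367,  0.91701835,  0.29227182,  0.09423953],
       [ 0.96246645, -0.25796164, -0.08434526,  0.62288335],
       [-0.00195124,  0.30419259, -0.95260856,  0.37414452],
       [ 0.        ,  0.        ,  0.        ,  1.        ]])}
```

View pics/scene0.png

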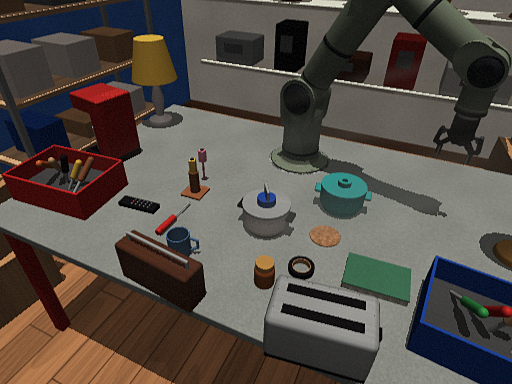

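View pics/side0.png

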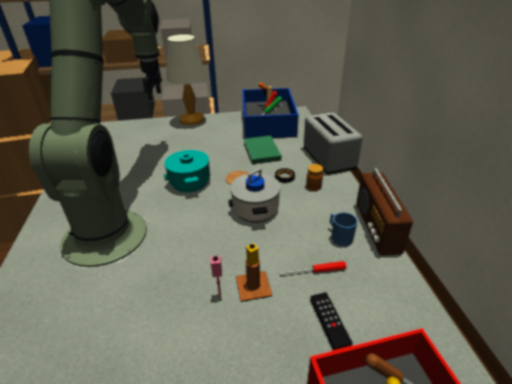

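View pics/wrist0.png

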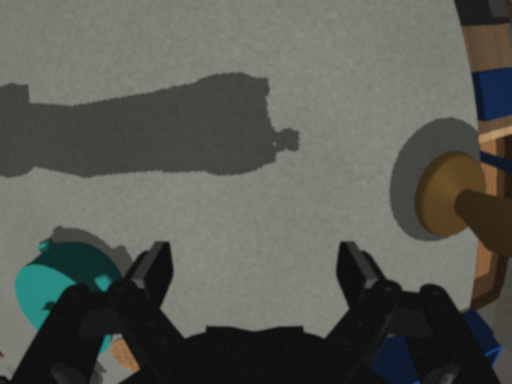

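The scene view shows the white cooker with the blue cap at (266,205) and the turquoise look-alike at (342,193). The cork mat is at (325,236), the stand with the yellow probe at (195,180), and the pink look-alike probe at (202,158). Next I'll localise these by detection and triangulation.

```bash
cat > h.py <<'E'
from workcell import bot
import numpy as np, cv2
from scipy.optimize import least_squares
def ray(cam,uv,info=None):
    i=info or bot.camera_info(cam);T=i["cam_to_world"]
    x=(uv[0]-i["cx"])/i["fx"];y=(uv[1]-i["cy"])/i["fy"]
    if cam=="wrist":
        r=np.hypot(x,y);d=np.array([x/r*np.sin(r),y/r*np.sin(r),np.cos(r)]) if r>0 else np.array([0,0,1.])
    else: d=np.array([x,y,1.])
    d=T[:3,:3]@d;return T[:3,3],d/np.linalg.norm(d)
def proj(cam,P,info=None):
    i=info or bot.camera_info(cam);T=i["cam_to_world"]
    P=np.atleast_2d(P);c=(P-T[:3,3])@T[:3,:3]
    if cam=="wrist":
        rr=np.hypot(c[:,0],c[:,1]);th=np.arctan2(rr,c[:,2]);k=th/np.maximum(rr,1e-9)
        return np.c_[i["cx"]+i["fx"]*k*c[:,0],i["cy"]+i["fy"]*k*c[:,1]]
    return np.c_[i["cx"]+i["fx"]*c[:,0]/c[:,2],i["cy"]+i["fy"]*c[:,1]/c[:,2]]
def atz(cam,uv,z,info=None):
    o,d=ray(cam,uv,info);return o+d*(z-o[2])/d[2]
def tri(rays):
    A=sum(np.eye(3)-np.outer(d,d) for o,d in rays);b=sum((np.eye(3)-np.outer(d,d))@o for o,d in rays)
    return np.linalg.solve(A,b)
E
python3 - <<'E'
from h import *
for c in ("scene","side"):
    f=bot.grab_frame(c)
    for t in ("cooker","cap","cap_bar","mat","stand","probe","grip","band","mug","jar","driver","tape","book","remote"):
        for r in bot.masks_of(c,t)[:3]:
            m=r["mask"];ys,xs=np.nonzero(m)
            print(c,t,round(r["conf"],2),np.round(r["point"],1),m.sum(),xs.min(),xs.max(),ys.min(),ys.max(),np.round([xs.mean(),ys.mean()],1))
            if t in("cap","probe","mat","cooker","stand","grip"): np.save(f"m_{c}_{t}_{int(r['conf']*100)}.npy",m)
print(bot.observe()["clock"])
E
ls
```

```text
scene cooker 0.92 [343.  195.2] 1790 316 370 172 216 [342.5 193.3]
scene cooker 0.78 [266.3 215.4] 1774 238 294 189 237 [265.9 214.3]
scene cap 0.67 [267.5 197.6] 288 257 275 185 207 [265.9 198.1]
scene cap 0.33 [265.2 211.5] 1797 237 295 188 237 [265.9 213.5]
scene cap_bar 0.88 [267.  200.8] 257 257 275 187 206 [266.  198.2]
scene mat 0.93 [326.  235.1] 532 310 339 225 246 [324.5 235.6]
scene probe 0.47 [203.3 154.8] 100 198 206 149 163 [202.1 155.5]
scene grip 0.47 [202.2 157.9] 130 198 206 148 178 [202.1 158.8]
scene grip 0.47 [177.7 239.4] 631 165 198 226 254 [180.4 239.8]
scene grip 0.42 [193.4 169.3] 99 189 196 157 171 [192.2 164.4]
scene mug 0.97 [179.5 241. ] 574 167 198 226 254 [181.  239.6]
scene mug 0.63 [326.  235.1] 515 310 339 225 246 [324.3 235.3]
scene mug 0.32 [261.3 272.5] 557 255 273 255 288 [264.  271.8]
scene jar 0.7 [261.9 271.5] 590 254 274 255 288 [264.2 271.9]
scene jar 0.28 [267.4 213.5] 1819 238 295 187 236 [266.1 213.3]
scene driver 0.5 [167.5 222. ] 210 155 186 204 234 [167.2 222.3]
scene driver 0.19 [377.4 279.1] 2412 343 410 253 305 [377.9 278.5]
scene 
[... 1414 characters left out ...]
7 [329.6 265.2] 296 309 345 261 272 [328.4 266.7]
side driver 0.37 [313.2 179.3] 399 305 322 164 190 [313.8 177.4]
side tape 0.72 [287.5 173.4] 246 274 294 168 181 [284.2 174.7]
side book 0.64 [263.9 149.7] 817 244 280 135 163 [261.9 149.5]
side remote 0.74 [331.  322.9] 1122 311 351 293 349 [330.4 321.6]
1.65
h.py
m_scene_cap_33.npy
m_scene_cap_67.npy
m_scene_cooker_78.npy
m_scene_cooker_92.npy
m_scene_grip_42.npy
m_scene_grip_47.npy
m_scene_mat_93.npy
m_scene_probe_47.npy
m_side_cap_60.npy
m_side_cooker_65.npy
m_side_cooker_83.npy
m_side_cooker_95.npy
m_side_grip_66.npy
m_side_grip_72.npy
m_side_mat_66.npy
m_side_probe_49.npy
m_side_probe_55.npy
m_side_stand_24.npy
m_side_stand_95.npy
pics
```

```bash
python3 - <<'E'
import cv2
a=cv2.imread("pics/scene0.png")[140:260,170:380];b=cv2.imread("pics/side0.png")[140:310,160:370]
cv2.imwrite("pics/scene0c.png",cv2.resize(a,None,fx=3.8,fy=3.8,interpolation=cv2.INTER_CUBIC))
cv2.imwrite("pics/side0c.png",cv2.resize(b,None,fx=3.5,fy=3.5,interpolation=cv2.INTER_CUBIC))
E
```

```text
(no output)
```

View pics/scene0c.png

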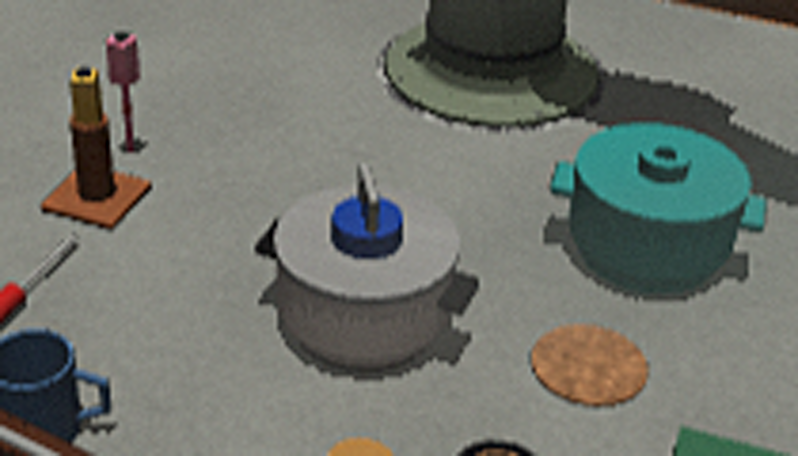

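View pics/side0c.png

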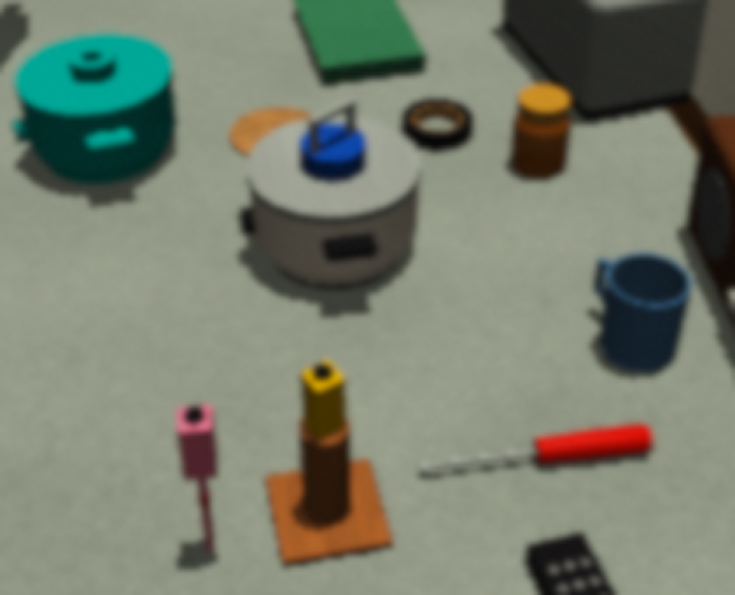

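```bash
python3 - <<'E'
from h import *
S=lambda x,y:(170+(x+.5)/3.8-.5,140+(y+.5)/3.8-.5)
D=lambda x,y:(160+(x+.5)/3.5-.5,140+(y+.5)/3.5-.5)
def t(n,a,b):
    r=[ray("scene",S(*a)),ray("side",D(*b))];p=tri(r)
    print(n,p.round(4),[np.round(np.linalg.norm(np.cross(p-o,d)),4) for o,d in r])
t("bar far/left",(360,170),(313,135));t("bar 2",(375,200),(353,108));t("bar2b",(360,170),(353,108));t("bar mid",(367,184),(333,121))
t("griptop",(86,72),(323,371))
t("mat",(590,364),(275,128))
m=np.load("m_scene_mat_93.npy");ys,xs=np.nonzero(m);print("mat scene",atz("scene",(xs.mean(),ys.mean()),.005))
c=cv2.findContours(m.astype(np.uint8),0,1)[0][0];P=np.array([atz("scene",p[0],.005)[:2] for p in c]);print(cv2.minEnclosingCircle(P.astype(np.float32)))
# lid ellipse points crop scene
for z in (.105,):
    P=np.array([atz("scene",S(*p),z)[:2] for p in((275,245),(460,245),(367,296),(300,285),(435,285))]);print(cv2.minEnclosingCircle(P.astype(np.float32)))
    P=np.array([atz("side",D(*p),z)[:2] for p in((249,170),(420,160),(335,213),(335,120))]);print(cv2.minEnclosingCircle(P.astype(np.float32)))
# stand base corners scene/side
print("base scene",[atz("scene",S(*p),.010)[:2].round(3) for p in((42,207),(113,226),(152,185))])
print("base side",[atz("side",D(*p),.010)[:2].round(3) for p in((267,480),(284,560),(391,544),(371,461))])
print("griptop z.16",atz("scene",S(86,72),.16),atz("side",D(323,371),.16))
for n,uv,z in(("mug",(342.8,228.3),.04),("jar",(314,177.3),.045),("tape",(284.5,175),.01),("book",(262,149.5),.02),("turq",(187,170),.05),("pinktop",(215,257),.15)):print(n,atz("side",uv,z).round(3))
E
```

```text
bar far/left [0.4973 0.0279 0.1564] [np.float64(0.0036), np.float64(0.0036)]
bar 2 [0.5415 0.0614 0.1609] [np.float64(0.004), np.float64(0.004)]
bar2b [0.5348 0.0396 0.1791] [np.float64(0.0084), np.float64(0.0084)]
bar mid [0.5192 0.0442 0.1593] [np.float64(0.0037), np.float64(0.0037)]
griptop [ 0.4607 -0.295   0.16  ] [np.float64(0.0014), np.float64(0.0014)]
mat [0.4853 0.2692 0.0042] [np.float64(0.0017), np.float64(0.0017)]
mat scene [0.48989727 0.2675792  0.005     ]
((0.4900769293308258, 0.26628848910331726), 0.059513699263334274)
((0.5323442816734314, 0.055513497442007065), 0.08600952476263046)
((0.5222300291061401, 0.04232264310121536), 0.08508039265871048)
base scene [array([ 0.512, -0.332]), array([ 0.507, -0.246]), array([ 0.424, -0.247])]
base side [array([ 0.415, -0.263]), array([ 0.42 , -0.345]), array([ 0.505, -0.345]), array([ 0.504, -0.258])]
griptop z.16 [ 0.45880314 -0.2949198   0.16      ] [ 0.46162463 -0.29641916  0.16      ]
mug [ 0.778 -0.149  0.04 ]
jar [0.768 0.148 0.045]
tape [0.672 0.237 0.01 ]
book [0.614 0.446 0.02 ]
turq [0.282 0.285 0.05 ]
pinktop [ 0.364 -0.31   0.15 ]
```

The crops confirm the targets: the white cooker with blue cap and loop, and the probe with the yellow grip in the wooden stand. The pink probe at scene (202,158) and the turquoise pot at (342,193) don't match the description. Triangulated positions:

| Thing | Position (m) | Check |
|---|---|---|
| Loop bar | (0.52, 0.045, 0.16), about 37° yaw | expected height 0.166 |
| Grip top | (0.461, -0.296, 0.160) | expected height 0.160, exact |
| Mat | (0.489, 0.268) | – |

Now I'll move above the cap.

Emit:
drive_tool([
  [100, 0.022, -0.034, 0.02, -0.139],
  [100, 0.022, -0.034, 0.02, -0.139],
  [100, 0.022, -0.034, 0.02, -0.139],
  [100, 0.022, -0.034, 0.02, -0.139],
  [100, 0.022, -0.035, 0, -0.139],
  [100, 0.022, -0.035, 0, -0.139],
  [100, 0.022, -0.035, 0, -0.139],
  [100, 0.022, -0.035, 0, -0.139],
  [100, 0.022, -0.035, 0, -0.139],
  [100, 0.022, -0.035, 0, -0.139],
  [100, 0.022, -0.035, 0, -0.139],
  [100, 0.022, -0.035, 0, -0.139],
])

```text
clock: 2.85
position: [0.4376, 0.1717, 0.3148]
tool_rot: [3.141, -0.01, 1.141]
force: [1.0, 1.1, 0.5]
grip_width: 0.0856
```

Emit:
drive_tool([
  [100, 0.024, -0.036, 0, -0.14],
  [100, 0.024, -0.036, -0.01, -0.14],
  [100, 0.02, -0.03, -0.015, -0.14],
  [100, 0.012, -0.02, -0.015, -0.07],
  [100, 0, 0, -0.01, 0],
  [100, 0, 0, 0, 0],
])

```text
clock: 3.45
position: [0.5223, 0.0389, 0.2647]
tool_rot: [3.137, -0.014, 0.619]
force: [-0.6, 0.5, 0.4]
grip_width: 0.0858
```

```bash
python3 - <<'E'
from h import *
s=bot.observe();print(s["position"],s["tool_rot"],s["qpos"],s["force"])
i=bot.camera_info("wrist");f=bot.grab_frame("wrist");np.save("w1.npy",f);print(i["cam_to_world"])
import pickle;pickle.dump(i,open("w1.pkl","wb"))
cv2.imwrite("pics/wrist1.png",cv2.resize(f,None,fx=1.5,fy=1.5)[:,:,::-1])
for t in("cap","cap_bar","cooker"):
    for r in bot.masks_of("wrist",t)[:2]:print(t,r["conf"],r["point"],r["mask"].sum())
E
```

```text
[0.52225957 0.03892342 0.26469197] [ 3.13712374 -0.01388415  0.61910065] [-0.67140043  0.37181036  0.64107531  1.86075213 -0.26887834  0.98045755
 -0.86659147] [-0.60508348  0.46319825  0.42592494]
[[ 0.58106116 -0.77891171 -0.2359332   0.58307526]
 [-0.81384817 -0.55454571 -0.17358056  0.08402295]
 [ 0.00436819  0.29287472 -0.95614084  0.40913311]
 [ 0.          0.          0.          1.        ]]
cap 0.7 [244.5, 177.1] 3738
cap 0.69 [404.8, 343.6] 86
cap_bar 0.71 [245.0, 174.1] 3774
cooker 0.62 [244.8, 140.4] 17185
cooker 0.6 [42.9, 206.0] 9652
```

View pics/wrist1.png

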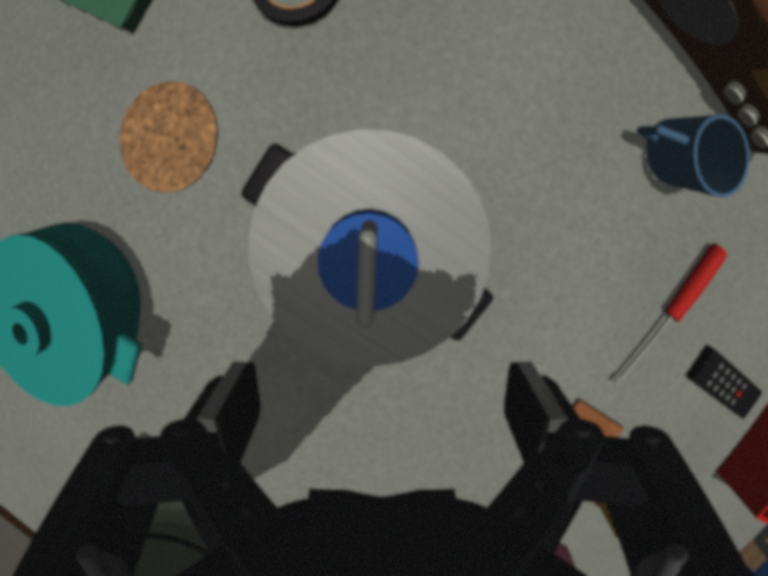

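The wrist view shows the cap at (366,262) with its bar running nearly vertical from (369,230) to (366,325). The mat is at (168,137). I'll fit circles for accurate positions.

```bash
cat >> h.py <<'E'
def circ(P):
    P=np.asarray(P);A=np.c_[2*P,np.ones(len(P))];s=np.linalg.lstsq(A,(P**2).sum(1),rcond=None)[0]
    r0=np.r_[s[:2],np.sqrt(s[2]+s[0]**2+s[1]**2)]
    q=least_squares(lambda q:np.hypot(P[:,0]-q[0],P[:,1]-q[1])-q[2],r0,loss="soft_l1",f_scale=.001)
    return q.x
def big(m):
    n,l,st,_=cv2.connectedComponentsWithStats(m.astype(np.uint8));k=1+st[1:,4].argmax();return l==k
def outline(m):
    return max(cv2.findContours(m.astype(np.uint8),cv2.RETR_EXTERNAL,cv2.CHAIN_APPROX_NONE)[0],key=len)[:,0]
E
python3 - <<'E'
from h import *
import pickle
i=pickle.load(open("w1.pkl","rb"));f=np.load("w1.npy")
U=lambda x,y:((x+.5)/1.5-.5,(y+.5)/1.5-.5)
e=[atz("wrist",U(*p),.166,i) for p in((369,228),(366,325))];print("bar",e,np.degrees(np.arctan2(*(e[0]-e[1])[1::-1])),np.linalg.norm(e[0]-e[1]),(e[0]+e[1])/2)
hsv=cv2.cvtColor(f,cv2.COLOR_RGB2HSV)
m=(cv2.inRange(hsv,(100,120,30),(130,255,255))>0);m[:, :200]=0;m[:,300:]=0
m=big(m);c=outline(m);print("cap px",m.sum(),c.min(0),c.max(0))
print("cap top",circ([atz("wrist",p,.131,i)[:2] for p in c]))
m=cv2.inRange(hsv,(5,80,60),(25,255,255))>0;m[150:]=0;m[:,160:]=0;m=big(m);c=outline(m);print("mat",c.min(0),c.max(0),circ([atz("wrist",p,.005,i)[:2] for p in c]))
# lid: points by hand (upper unoccluded)
L=[(248,240),(260,195),(290,155),(340,131),(400,131),(450,155),(480,195),(491,240)]
print("lid",circ([atz("wrist",U(*p),.105,i)[:2] for p in L]))
print("stand",)
E
```

```text
bar [array([0.54499423, 0.06408476, 0.166     ]), array([0.4968044 , 0.03242014, 0.166     ])] 33.30815372826338 0.05766201778536045 [0.52089932 0.04825245 0.166     ]
cap px 2667 [213 141] [277 205]
cap top [0.52107457 0.04917372 0.03067111]
mat [80 54] [144 127] [0.48293727 0.26558589 0.05371943]
lid [0.52111661 0.0488335  0.08719425]
stand
```

Emit:
drive_tool([
  [100, -0.001, 0.005, -0.02, -0.02],
  [100, 0, 0.004, -0.03, -0.018],
  [100, 0, 0.001, -0.03, 0],
  [100, 0, 0, -0.02, 0],
  [100, 0, 0, -0.01, 0],
  [100, 0, 0, 0, 0],
])

```text
clock: 4.25
position: [0.5228, 0.0563, 0.1575]
tool_rot: [3.137, -0.026, 0.593]
force: [0.2, 0.2, 0.6]
grip_width: 0.0855
```

```bash
python3 - <<'E'
from h import *
s=bot.observe();print(s["position"],s["tool_rot"],s["force"])
i=bot.camera_info("wrist");f=bot.grab_frame("wrist")
cv2.imwrite("pics/wrist2.png",cv2.resize(f,None,fx=1.5,fy=1.5)[:,:,::-1])
print(proj("wrist",[[.521,.049,.166],[.521,.049,.131],s["position"]],i))
E
```

```text
[0.52280208 0.05626632 0.15748819] [ 3.13709738 -0.02618769  0.59271771] [0.21300618 0.15154016 0.59886091]
[[265.09354124 260.23436051]
 [263.01250442 232.62474472]
 [255.46804983 243.72148359]]
```

View pics/wrist2.png

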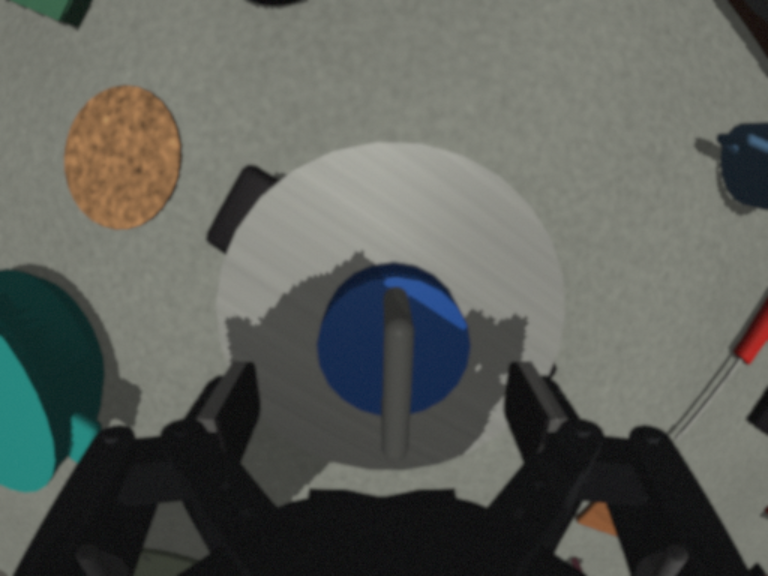

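The bar is at (397,395), about 7 mm off the jaw centre at column 382. I'll correct that, lower and close.

Emit:
drive_tool([
  [100, -0.002, -0.007, -0.007, 0],
  [100, 0, 0, -0.001, 0],
])

```text
clock: 4.5
position: [0.522, 0.0491, 0.1517]
tool_rot: [3.136, -0.03, 0.593]
force: [0.3, -1.0, 0.9]
grip_width: 0.0855
```

Emit:
drive_tool([
  [100, -0.001, 0, -0.003, 0],
  [0, 0, 0, 0, 0],
  [0, 0, 0, 0, 0],
  [0, 0, 0, 0, 0],
  [0, 0, 0, 0, 0],
  [0, 0, 0, 0, 0],
], newtons=50)

```text
clock: 5.1
position: [0.5217, 0.0491, 0.1498]
tool_rot: [3.136, -0.032, 0.593]
force: [-0.9, 0.2, 0.4]
grip_width: 0.0122
```

Emit:
drive_tool([
  [0, 0, 0, 0, 0],
  [0, 0, 0, 0, 0],
  [0, 0, 0, 0.01, 0],
  [0, 0, 0, 0.02, 0],
  [0, 0, 0, 0.03, 0],
  [0, 0, 0, 0.03, 0],
  [0, 0, 0, 0.02, 0],
  [0, 0, 0, 0, 0],
])

```text
clock: 5.9
position: [0.5206, 0.0479, 0.2665]
tool_rot: [3.135, -0.03, 0.591]
force: [0.1, 0.8, -1.2]
grip_width: 0.0082
```

```bash
python3 - <<'E'
from h import *
s=bot.observe();print(s["position"],s["tool_rot"],s["force"],s["grip_width"],s["qpos"])
f=bot.grab_frame("wrist");g=bot.grab_frame("side")
cv2.imwrite("pics/wrist3.png",np.hstack([f,cv2.resize(g[120:270,160:360],(512,384))])[:,:,::-1][:,::1])
E
python3 -c "
import cv2;a=cv2.imread('pics/wrist3.png');cv2.imwrite('pics/wrist3.png',cv2.resize(a,(800,300)))"
```

```text
[0.52058127 0.04790756 0.26652591] [ 3.13540628 -0.0304882   0.59141979] [ 0.08590881  0.84991938 -1.17177697] 0.008237871673582456 [-0.6987898   0.36023304  0.65227222  1.87335138 -0.27497115  0.96506488
 -0.90506039]
```

View pics/wrist3.png

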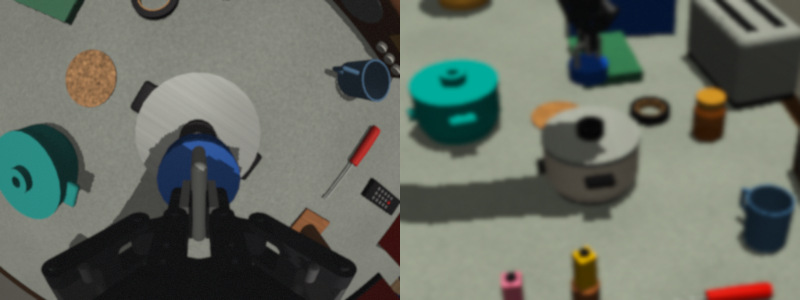

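The cap is held clear of the collar: the weight shows as about -1 N and the dark collar is visible in the side view. I'll carry it to the mat.

Emit:
drive_tool([
  [0, -0.004, 0.025, 0, 0],
  [0, -0.006, 0.038, 0, 0],
  [0, -0.007, 0.04, 0, 0],
  [0, -0.007, 0.04, 0, 0],
  [0, -0.006, 0.035, -0.01, 0],
  [0, -0.004, 0.02, -0.02, 0],
  [0, 0, 0.005, -0.03, 0],
  [0, 0, 0, -0.02, 0],
  [0, 0, 0, 0, 0],
])

```text
clock: 6.9
position: [0.4784, 0.2571, 0.1737]
tool_rot: [3.136, -0.016, 0.59]
force: [-0.2, -0.7, -0.6]
grip_width: 0.0081
```

```bash
python3 - <<'E'
from h import *
s=bot.observe();print(s["position"],s["tool_rot"],s["force"],s["grip_width"],s["qpos"])
i=bot.camera_info("wrist");f=bot.grab_frame("wrist");g=bot.grab_frame("scene");k=bot.grab_frame("side")
np.savez("p4.npz",w=f,s=g,d=k);import pickle;pickle.dump(i,open("w4.pkl","wb"))
cv2.imwrite("pics/wrist4.png",cv2.resize(np.hstack([f,cv2.resize(g[130:280,200:400],(512,384))]),(800,300))[:,:,::-1])
hsv=cv2.cvtColor(f,cv2.COLOR_RGB2HSV)
m=cv2.inRange(hsv,(5,80,60),(25,255,255))>0
E
```

```text
[0.47843151 0.25708502 0.17372641] [ 3.13594853 -0.01603772  0.59021358] [-0.24579258 -0.68044798 -0.56658732] 0.008116620117483011 [-0.99744031  0.5164729   0.54263875  1.90806966 -0.35821182  0.79670867
 -1.24344259]
```

View pics/wrist4.png

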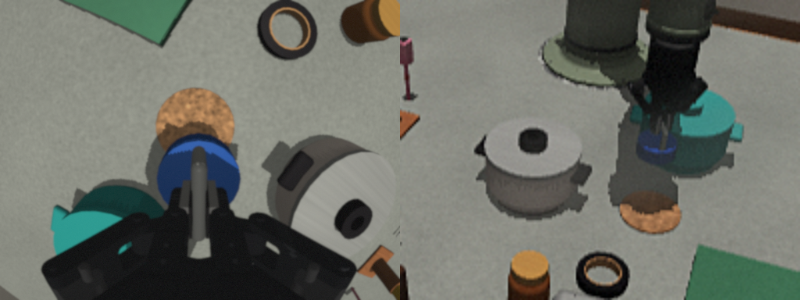

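Emit:
drive_tool([
  [0, 0.003, 0.004, -0.02, 0],
  [0, 0.002, 0.004, -0.03, 0],
  [0, 0, 0, -0.03, 0],
  [0, 0, 0, -0.02, 0],
  [0, 0, 0, -0.008, 0],
  [0, 0, 0, 0, 0],
])

```text
clock: 7.65
position: [0.4902, 0.2661, 0.0732]
tool_rot: [3.137, -0.033, 0.586]
force: [-0.2, 0.4, 0.0]
grip_width: 0.008
```

Emit:
drive_tool([
  [0, -0.004, 0, -0.008, 0],
  [0, 0, 0, -0.006, 0],
  [0, 0, 0, -0.003, 0],
])

```text
clock: 7.95
position: [0.4875, 0.2669, 0.0584]
tool_rot: [3.137, -0.038, 0.586]
force: [-0.6, 0.3, -0.5]
grip_width: 0.008
```

```bash
python3 - <<'E'
from h import *
s=bot.observe();print(s["position"],s["tool_rot"],s["force"])
f=bot.grab_frame("wrist");g=bot.grab_frame("scene")
cv2.imwrite("pics/wrist5.png",cv2.resize(np.hstack([f,cv2.resize(g[160:280,260:420],(512,384))]),(800,300))[:,:,::-1])
E
```

```text
[0.48749474 0.26692708 0.05836895] [ 3.13749001 -0.03787611  0.58579051] [-0.58571491  0.31384374 -0.51345794]
```

View pics/wrist5.png

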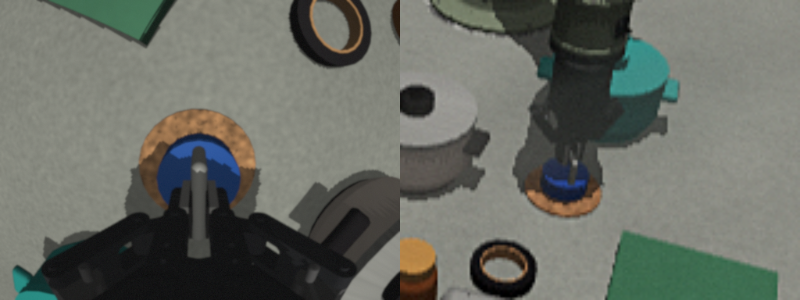

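Emit:
drive_tool([
  [0, 0, 0, -0.004, 0],
  [0, 0, 0, -0.003, 0],
  [0, 0, 0, -0.001, 0],
])

```text
clock: 8.35
position: [0.4877, 0.267, 0.0502]
tool_rot: [3.138, -0.038, 0.586]
force: [0.2, -0.4, -0.4]
grip_width: 0.0082
```

Emit:
drive_tool([
  [0, 0, 0, -0.002, 0],
  [0, 0, 0, -0.001, 0],
])

```text
clock: 8.55
position: [0.4888, 0.2678, 0.0492]
tool_rot: [3.139, -0.041, 0.585]
force: [-11.0, -3.9, 35.5]
grip_width: 0.008
```

Contact shows at 35 N, so I'll ease off slightly and open.

Emit:
drive_tool([
  [0, 0, 0, 0.001, 0],
  [12, 0, 0, 0, 0],
  [25, 0, 0, 0, 0],
  [60, 0, 0, 0, 0],
  [100, 0, 0, 0, 0],
  [100, 0, 0, 0, 0],
])

```text
clock: 9.15
position: [0.489, 0.2679, 0.0504]
tool_rot: [3.139, -0.042, 0.585]
force: [-0.3, 0.6, -0.8]
grip_width: 0.064
```

```bash
python3 - <<'E'
from h import *
s=bot.observe();print(s["position"],s["tool_rot"],s["force"],s["grip_width"])
f=bot.grab_frame("wrist");g=bot.grab_frame("scene")
cv2.imwrite("pics/wrist6.png",cv2.resize(np.hstack([f,cv2.resize(g[160:280,260:420],(512,384))]),(800,300))[:,:,::-1])
E
```

```text
[0.48903585 0.26785238 0.05043084] [ 3.13878779 -0.0416652   0.58540612] [-0.32870084  0.60140136 -0.825667  ] 0.06397511950333178
```

View pics/wrist6.png

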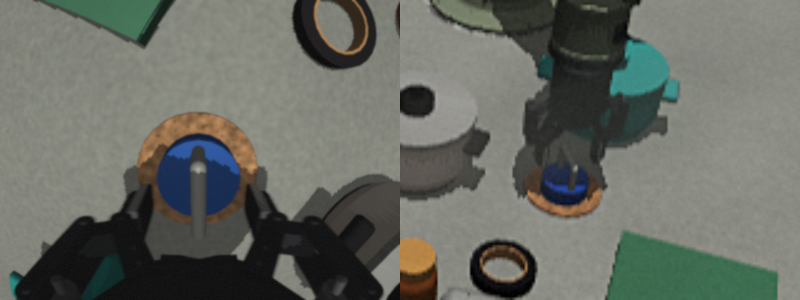

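The cap is standing on the mat, released. I'll rise straight up.

Emit:
drive_tool([
  [100, 0, 0, 0.02, 0],
  [100, 0, 0, 0.035, 0],
  [100, 0, 0, 0.04, 0],
  [100, 0, 0, 0.04, 0],
  [100, 0, 0, 0.04, 0],
  [100, 0, 0, 0.03, 0],
  [100, 0, 0, 0, 0],
])

```text
clock: 9.95
position: [0.4874, 0.2658, 0.2623]
tool_rot: [3.138, -0.038, 0.584]
force: [-0.2, -0.8, -0.2]
grip_width: 0.0855
```

```bash
python3 - <<'E'
from h import *
import pickle
s=bot.observe();print(s["position"],s["tool_rot"],s["force"],s["grip_width"],s["qpos"])
i=bot.camera_info("wrist");f=bot.grab_frame("wrist");np.save("w7.npy",f);pickle.dump(i,open("w7.pkl","wb"))
cv2.imwrite("pics/wrist7.png",cv2.resize(f,None,fx=1.5,fy=1.5)[:,:,::-1])
hsv=cv2.cvtColor(f,cv2.COLOR_RGB2HSV)
m=big(cv2.inRange(hsv,(100,120,30),(130,255,255))>0);c=outline(m);print("cap",c.min(0),c.max(0),circ([atz("wrist",p,.031,i)[:2] for p in c]))
m=big(cv2.inRange(hsv,(5,80,60),(25,255,255))>0);c=outline(m);print("mat",c.min(0),c.max(0),circ([atz("wrist",p,.005,i)[:2] for p in c]))
E
```

```text
[0.48738009 0.26582599 0.26229676] [ 3.13840137 -0.03824024  0.58391361] [-0.2146498  -0.76820597 -0.20676513] 0.08546762458523006 [-1.06214931  0.41490874  0.61907472  1.80566978 -0.28772199  0.97171388
 -1.31516493]
cap [229 138] [277 185] [0.48796397 0.2685289  0.02998437]
mat [213 124] [291 200] [0.48269648 0.26633698 0.0535709 ]
```

View pics/wrist7.png

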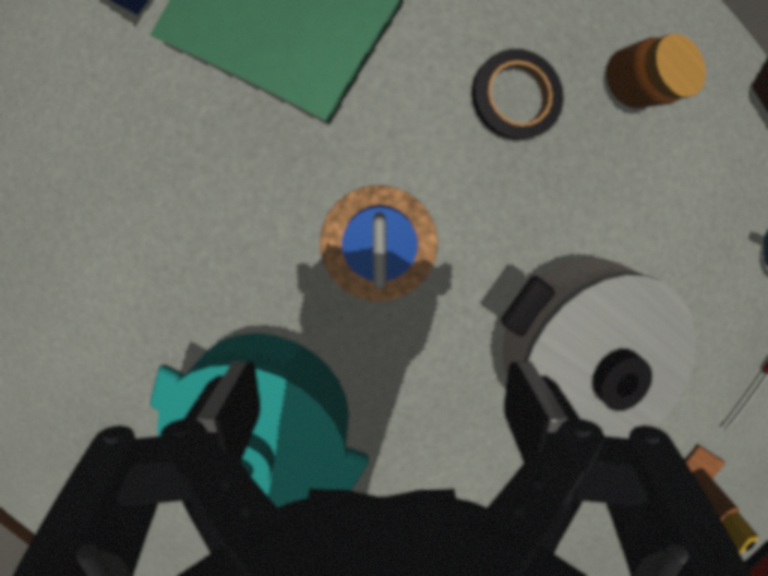

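The cap stands about 5 mm from the mat's centre, upright. Next I'll hover over the open collar to measure it, on the way to the stand.

Emit:
drive_tool([
  [100, 0.004, -0.026, 0, -0.07],
  [100, 0.006, -0.04, 0, -0.12],
  [100, 0.006, -0.04, 0, -0.12],
  [100, 0.006, -0.04, 0, -0.12],
  [100, 0.006, -0.035, 0, -0.08],
  [100, 0.004, -0.02, 0, -0.02],
  [100, 0, 0, 0, 0],
])

```text
clock: 10.7
position: [0.5147, 0.0535, 0.2538]
tool_rot: [3.135, -0.029, 0.025]
force: [0.6, 0.0, 0.4]
grip_width: 0.0854
```

```bash
python3 - <<'E'
from h import *
import pickle
s=bot.observe();print(s["position"],s["tool_rot"],s["qpos"])
i=bot.camera_info("wrist");f=bot.grab_frame("wrist");np.save("w8.npy",f);pickle.dump(i,open("w8.pkl","wb"))
cv2.imwrite("pics/wrist8.png",cv2.resize(f,None,fx=1.5,fy=1.5)[:,:,::-1])
a=proj("wrist",[[.521,.049,.125]],i)[0];print(a)
x,y=int(a[0])-50,int(a[1])-45
cv2.imwrite("pics/wrist8c.png",cv2.resize(f[y:y+90,x:x+100],None,fx=6,fy=6,interpolation=cv2.INTER_CUBIC)[:,:,::-1]);print(x,y)
g=bot.grab_frame("scene");k=bot.grab_frame("side");np.savez("p8.npz",s=g,d=k)
E
```

```text
[0.51468358 0.05350392 0.25375559] [ 3.13505622 -0.02867218  0.02509466] [-0.82176583  0.40556408  0.79808108  1.90469543 -0.34603844  0.94543123
 -1.41198197]
[258.383408   175.89567056]
208 130
```

View pics/wrist8.png

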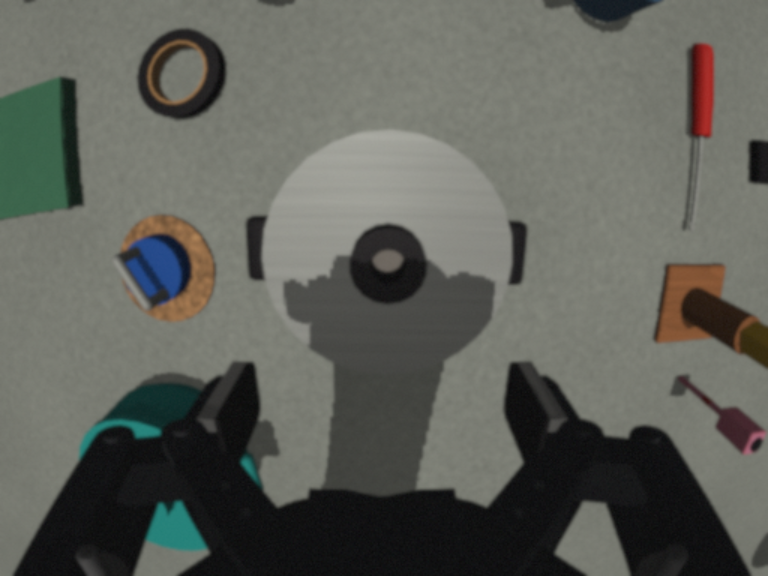

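View pics/wrist8c.png

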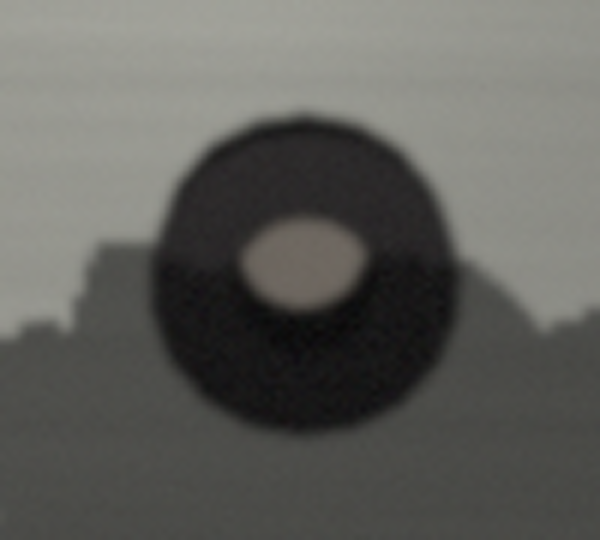

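The crop shows the collar centred at about (305,275), with the bore lit at (303,262). I'll fit the collar's silhouette in all three cameras.

```bash
cat > fit.py <<'E'
from h import *
import pickle
def hull(cam,x,y,r,zs,i):
    t=np.linspace(0,2*np.pi,90,endpoint=False)
    P=np.vstack([np.c_[x+r*np.cos(t),y+r*np.sin(t),np.full(90,z)] for z in zs])
    return cv2.convexHull(proj(cam,P,i).astype(np.float32))
def fitsil(cam,c,r,zs,i,x0,vis=None):
    def res(q):
        h=hull(cam,q[0],q[1],r,zs,i);return [cv2.pointPolygonTest(h,(float(p[0]),float(p[1])),True) for p in c]
    s=least_squares(res,x0,loss="soft_l1",diff_step=1e-3,f_scale=.5);e=np.array(res(s.x));return s.x,e.mean(),e.std()
E
python3 - <<'E'
from fit import *
f=np.load("w8.npy");i=pickle.load(open("w8.pkl","rb"));z=np.load("p8.npz")
def dark(img,x,y,w,th):
    m=np.zeros(img.shape[:2],bool);m[y-w:y+w,x-w:x+w]=img[y-w:y+w,x-w:x+w].max(2)<th;return m
m=dark(f,258,176,32,52);m=big(m);m=cv2.morphologyEx(m.astype(np.uint8),cv2.MORPH_CLOSE,np.ones((3,3)));c=outline(m);print(m.sum(),c.min(0),c.max(0))
print("wrist",fitsil("wrist",c,.025,(.105,.125),i,[.521,.049]))
for cam,k in(("scene","s"),("side","d")):
    a=proj(cam,[[.521,.049,.12]])[0];g=z[k]
    x,y=a.round().astype(int);print(cam,a);cr=g[y-14:y+14,x-14:x+14];print(cr.max(2)[14])
    m=big(dark(g,x,y,13,95));c=outline(m);print(c.min(0),c.max(0));print(cam,fitsil(cam,c,.025,(.105,.125),bot.camera_info(cam),[.521,.049]))
    cv2.imwrite(f"pics/col_{cam}.png",cv2.resize(g[y-50:y+50,x-60:x+60],None,fx=5,fy=5,interpolation=cv2.INTER_CUBIC)[:,:,::-1])
# lid full circle
E
```

```text
1789 [233 150] [284 202]
wrist (array([0.51842435, 0.04902453]), np.float64(1.414999248876253), np.float64(0.4880546684675777))
scene [266.10938725 198.47938818]
[153 156 158 163 125 134  65  47  26  23  29  29  21  25  22  23  24  24
  29  28  23  36  72  74  71  73  71  73]
[253 188] [278 206]
scene (array([0.50196944, 0.04412766]), np.float64(-3.6293346382936074), np.float64(1.7423054005246463))
side [254.57497631 182.17995297]
[ 74  75  76  75  74  72  59  40  20  12   9   7   6   7   6   9  12  17
  21  31  73 127 160 170 172 172 171 170]
[242 177] [261 194]
side (array([0.5020736 , 0.03878022]), np.float64(-1.9415032112353396), np.float64(1.4358042154702595))
```

```bash
cat >> fit.py <<'E'
def fitsil3(cam,c,r,zs,i,x0):
    def res(q):
        h=hull(cam,q[0],q[1],q[2]*.1,zs,i);return [cv2.pointPolygonTest(h,(float(p[0]),float(p[1])),True) for p in c]
    s=least_squares(res,[*x0,r*10],loss="soft_l1",diff_step=1e-3,f_scale=.5);e=np.array(res(s.x));return s.x*[1,1,.1],e.std()
E
python3 - <<'E'
from fit import *
f=np.load("w8.npy");i=pickle.load(open("w8.pkl","rb"));z=np.load("p8.npz")
def run(cam,g,info,th,w):
    x,y=proj(cam,[[.521,.049,.118]],info)[0].round().astype(int)
    m=np.zeros(g.shape[:2],np.uint8);m[y-w:y+w,x-w:x+w]=g[y-w:y+w,x-w:x+w].max(2)<th
    m=big(m);c=outline(m);print(cam,th,m.sum(),c.min(0),c.max(0),*[np.round(v,4) for v in fitsil3(cam,c,.025,(.105,.125),info,[.521,.049])])
for th in(44,50,55,58):run("wrist",f,i,th,32)
for th in(42,50,58):
    run("scene",z["s"],bot.camera_info("scene"),th,16);run("side",z["d"],bot.camera_info("side"),th,16)
hsv=cv2.cvtColor(f,cv2.COLOR_RGB2HSV)
# lit bore (floor seen through): boundary upper edge
L=[(263,250),(275,195),(310,152),(350,132),(387,128),(430,134),(470,157),(500,195),(512,245)]
U=lambda x,y:((x+.5)/1.5-.5,(y+.5)/1.5-.5)
print("lid",circ([atz("wrist",U(*p),.105,i)[:2] for p in L]))
# dense lid edge: radial gradient
cen=proj("wrist",[[.521,.049,.105]],i)[0];pts=[]
gr=cv2.GaussianBlur(cv2.cvtColor(f,cv2.COLOR_RGB2GRAY).astype(np.float32),(3,3),0)
for a in np.radians(np.arange(200,341,4)):
    if 0: pass
    r=np.arange(70,95,.25);u=cen[0]+r*np.cos(a);v=cen[1]+r*np.sin(a)
    p=cv2.remap(gr,u.astype(np.float32)[None],v.astype(np.float32)[None],1)[0];k=np.gradient(p).argmin();pts.append((u[k],v[k]))
print("lid edge",circ([atz("wrist",p,.105,i)[:2] for p in pts]))
E
```

```text
wrist 44 1535 [234 151] [283 201] [0.5187 0.0488 0.0232] 0.4473
wrist 50 1761 [233 150] [284 201] [0.5187 0.0489 0.0235] 0.4296
wrist 55 1820 [233 150] [284 202] [0.5186 0.0489 0.0237] 0.4232
wrist 58 1846 [233 150] [284 202] [0.5186 0.0489 0.0239] 0.4208
scene 42 147 [259 194] [273 205] [0.5207 0.0497 0.022 ] 0.4098
side 42 120 [248 179] [260 189] [0.519  0.045  0.0191] 0.5137
scene 50 152 [259 194] [273 205] [0.5203 0.0497 0.0225] 0.4156
side 50 130 [248 179] [260 190] [0.5181 0.0442 0.0201] 0.3617
scene 58 161 [259 193] [273 206] [0.5209 0.0501 0.0233] 0.4066
side 58 133 [248 179] [260 190] [0.5178 0.0436 0.0203] 0.3729
lid [0.52182911 0.04852191 0.08645831]
lid edge [0.51945753 0.04888166 0.08691231]
```

The collar axis comes out at about (0.520, 0.049), with sources agreeing within about 2 mm. I'll refine it relative to the rod later. Now to the stand.

Emit:
drive_tool([
  [100, -0.004, -0.025, 0.005, 0],
  [100, -0.006, -0.04, 0.005, 0],
  [100, -0.006, -0.04, 0, 0],
  [100, -0.006, -0.04, 0, 0],
  [100, -0.006, -0.04, 0, 0],
  [100, -0.006, -0.04, 0, 0],
  [100, -0.006, -0.04, 0, 0],
  [100, -0.006, -0.035, 0, 0],
  [100, -0.004, -0.025, 0, 0],
  [100, 0, -0.01, 0, 0],
  [100, 0, 0, 0, 0],
])

```text
clock: 11.95
position: [0.4632, -0.2758, 0.26]
tool_rot: [3.138, -0.025, 0.057]
force: [0.9, 1.2, -0.2]
grip_width: 0.0855
```

```bash
python3 - <<'E'
from h import *
import pickle
s=bot.observe();print(s["position"],s["tool_rot"],s["qpos"])
i=bot.camera_info("wrist");f=bot.grab_frame("wrist");np.save("w9.npy",f);pickle.dump(i,open("w9.pkl","wb"))
cv2.imwrite("pics/wrist9.png",cv2.resize(f,None,fx=1.5,fy=1.5)[:,:,::-1])
for t in("probe","grip","stand"):
    for r in bot.masks_of("wrist",t)[:3]:print(t,r["conf"],r["point"],r["mask"].sum())
E
```

```text
[ 0.46322139 -0.27581619  0.2600289 ] [ 3.13797738 -0.02450957  0.05730126] [-0.13913495  0.44045907  0.78821954  1.83959714 -0.38381618  0.99341184
 -0.70459306]
probe 0.89 [276.7, 186.7] 1149
probe 0.66 [280.2, 270.3] 1154
grip 0.78 [284.3, 267.3] 1313
grip 0.68 [278.1, 191.9] 1171
stand 0.62 [264.0, 152.8] 3470
```

View pics/wrist9.png

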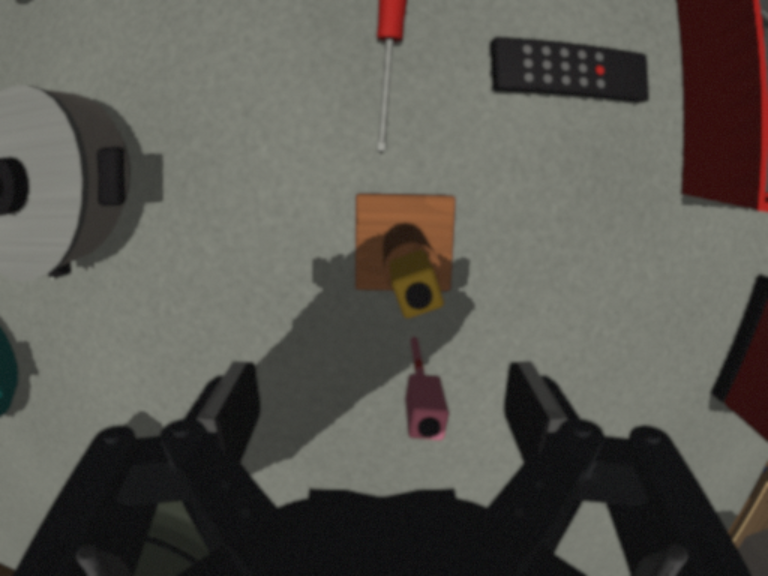

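The yellow grip top is at (418,294), visibly rotated. The pink look-alike is at (427,427), just on the robot's side of it. I'll zoom in.

```bash
python3 - <<'E'
from h import *
import pickle
f=np.load("w9.npy")
cv2.imwrite("pics/wrist9c.png",cv2.resize(f[150:300,240:320],None,fx=8,fy=8,interpolation=cv2.INTER_CUBIC)[:600][:,:,::-1])
cv2.imwrite("pics/wrist9d.png",cv2.resize(f[220:300,240:320],None,fx=7,fy=7,interpolation=cv2.INTER_CUBIC)[:600][:,:,::-1])
E
```

```text
(no output)
```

View pics/wrist9c.png

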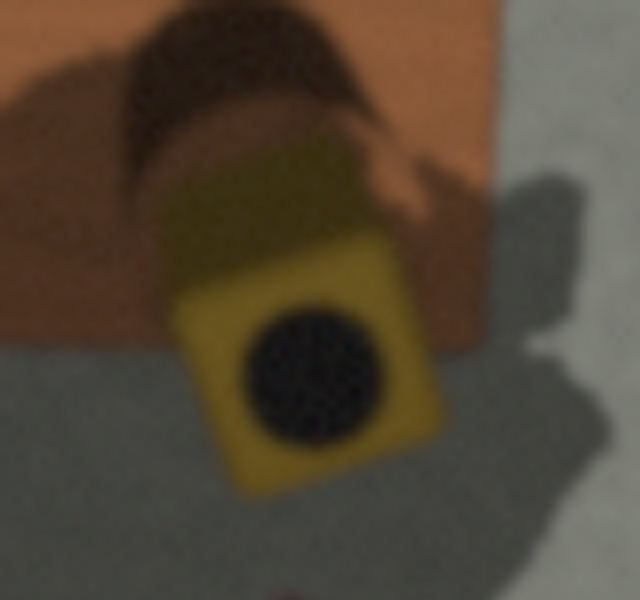

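View pics/wrist9d.png

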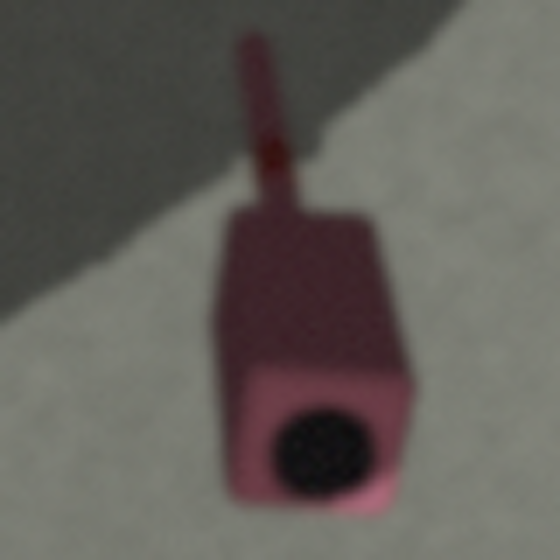

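```bash
python3 - <<'E'
from h import *
import pickle
i=pickle.load(open("w9.pkl","rb"))
C=lambda x,y,s,ox,oy:(ox+(x+.5)/s-.5,oy+(y+.5)/s-.5)
P=np.array([atz("wrist",C(x,y,8,240,150),.160,i) for x,y in((175,298),(383,232),(448,430),(245,500))])
print(P.round(4),P.mean(0));
for a,b in((0,1),(1,2),(2,3),(3,0)):
    d=P[b]-P[a];print(np.linalg.norm(d[:2]).round(4),np.degrees(np.arctan2(d[1],d[0])).round(1))
print("disc",atz("wrist",C(314,375,8,240,150),.160,i))
print("pink top",atz("wrist",C(325,452,7,240,220),.15,i),"base",atz("wrist",C(253,40,7,240,220),0.0,i))
U=lambda x,y:((x+.5)/1.5-.5,(y+.5)/1.5-.5)
B=np.array([atz("wrist",U(*p),.01,i) for p in((357,194),(455,196),(452,291),(356,290))]);print("base",B.round(4),B.mean(0))
E
```

```text
[[ 0.4668 -0.282   0.16  ]
 [ 0.4754 -0.3037  0.16  ]
 [ 0.4534 -0.313   0.16  ]
 [ 0.444  -0.2912  0.16  ]] [ 0.45990126 -0.29746924  0.16      ]
0.0234 -68.4
0.0238 -157.2
0.0237 113.3
0.0245 22.1
disc [ 0.45894299 -0.29762648  0.16      ]
pink top [ 0.361034   -0.31484032  0.15      ] base [ 0.36293101 -0.31445591  0.        ]
base [[ 0.5016 -0.2526  0.01  ]
 [ 0.5055 -0.3398  0.01  ]
 [ 0.4169 -0.3454  0.01  ]
 [ 0.4128 -0.2557  0.01  ]] [ 0.45917267 -0.29837613  0.01      ]
```

Grip centre is (0.460, -0.2975), agreeing with the stand base centre at (0.459, -0.298), and the faces are at 22.3°. I'll align and descend partway.

Emit:
drive_tool([
  [100, -0.001, -0.01, 0, 0.12],
  [100, -0.002, -0.008, -0.01, 0.12],
  [100, 0, -0.002, -0.02, 0.07],
  [100, 0, 0, -0.015, 0],
  [100, 0, 0, 0, 0],
])

```text
clock: 12.65
position: [0.4639, -0.2879, 0.2143]
tool_rot: [3.139, -0.027, 0.393]
force: [-0.2, 0.5, -0.2]
grip_width: 0.0854
```

```bash
python3 - <<'E'
from h import *
import pickle
s=bot.observe();print(s["position"],s["tool_rot"],s["qpos"])
i=bot.camera_info("wrist");f=bot.grab_frame("wrist");np.save("w10.npy",f);pickle.dump(i,open("w10.pkl","wb"))
cv2.imwrite("pics/wrist10.png",cv2.resize(f,None,fx=1.5,fy=1.5)[:,:,::-1])
print(proj("wrist",[[.46,-.2975,.16]],i)*1.5)
E
```

```text
[ 0.46386036 -0.28789946  0.21425861] [ 3.13948724 -0.02704009  0.39275339] [-0.00952845  0.48417022  0.65019115  1.86673507 -0.39575395  0.9001626
 -0.34629253]
[[397.55391656 327.8418922 ]]
```

View pics/wrist10.png

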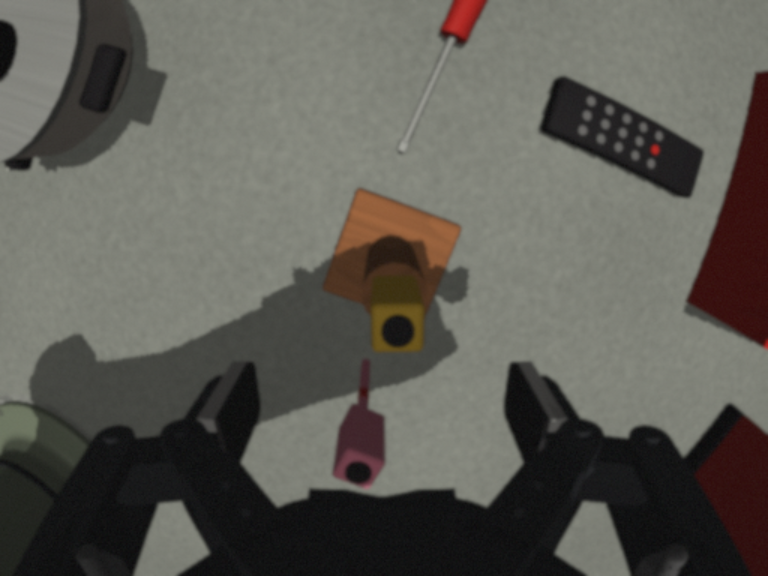

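The grip is square to the jaws at (398,330). I'll lower onto it.

Emit:
drive_tool([
  [100, -0.003, -0.006, -0.015, 0],
  [100, -0.001, -0.003, -0.025, 0],
  [100, 0, 0, -0.025, 0],
  [100, 0, 0, -0.013, 0],
  [100, 0, 0, 0, 0],
])

```text
clock: 13.2
position: [0.462, -0.2965, 0.1365]
tool_rot: [3.136, -0.031, 0.395]
force: [0.3, -1.6, 0.4]
grip_width: 0.0854
```

```bash
python3 - <<'E'
from h import *
import pickle
s=bot.observe();print(s["position"],s["tool_rot"],s["qpos"])
i=bot.camera_info("wrist");f=bot.grab_frame("wrist");np.save("w11.npy",f);pickle.dump(i,open("w11.pkl","wb"))
cv2.imwrite("pics/wrist11.png",cv2.resize(f,None,fx=1.5,fy=1.5)[:,:,::-1])
print(proj("wrist",[[.46,-.2975,.16]],i)*1.5)
E
```

```text
[ 0.46204054 -0.29649474  0.13646545] [ 3.13567348 -0.03076615  0.3952237 ] [ 0.07462502  0.59022353  0.56423903  1.92723774 -0.49263721  0.73788344
 -0.24625828]
[[384.03915944 404.46769474]]
```

View pics/wrist11.png

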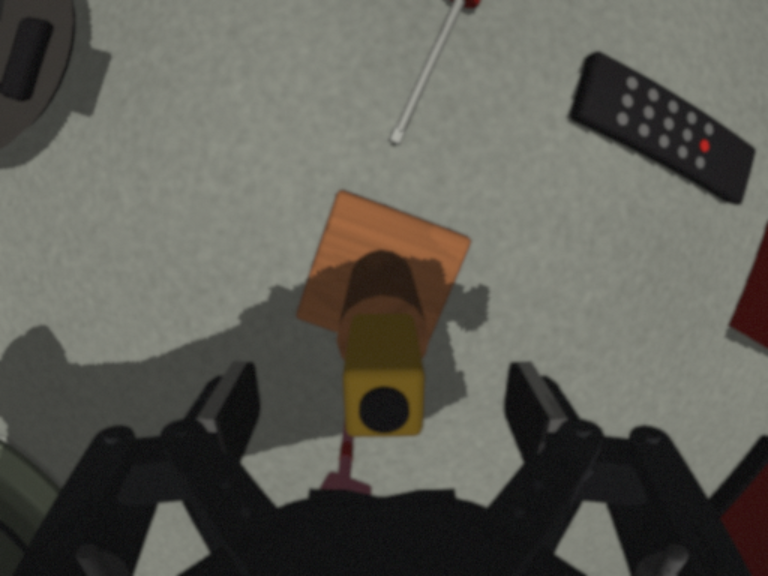

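Emit:
drive_tool([
  [100, -0.001, -0.001, -0.009, 0],
  [100, -0.001, 0, -0.006, 0],
  [100, 0, 0, 0, 0],
])

```text
clock: 13.55
position: [0.4613, -0.2982, 0.1233]
tool_rot: [3.133, -0.033, 0.396]
force: [0.0, -0.7, -0.7]
grip_width: 0.0856
```

Emit:
drive_tool([
  [100, 0, 0.001, -0.003, 0],
  [50, 0, 0, 0, 0],
  [15, 0, 0, 0, 0],
  [15, 0, 0, 0, 0],
  [0, 0, 0, 0, 0],
  [0, 0, 0, 0, 0],
], newtons=60)

```text
clock: 14.15
position: [0.4618, -0.2973, 0.1212]
tool_rot: [3.132, -0.035, 0.396]
force: [0.2, 2.0, 0.8]
grip_width: 0.0256
```

Emit:
drive_tool([
  [0, 0, 0, 0.015, 0],
  [0, 0, 0, 0.025, 0],
  [0, 0, 0, 0.025, 0],
  [0, 0, 0, 0.02, 0],
  [0, 0, 0, 0, 0],
])

```text
clock: 14.65
position: [0.4608, -0.2971, 0.2087]
tool_rot: [3.133, -0.033, 0.395]
force: [0.4, -0.3, -0.8]
grip_width: 0.0255
```

```bash
python3 - <<'E'
from h import *
s=bot.observe();print(s["position"],s["tool_rot"],s["qpos"],s["force"])
f=bot.grab_frame("wrist");g=bot.grab_frame("side")
cv2.imwrite("pics/wrist12.png",cv2.resize(np.hstack([f,cv2.resize(g[190:310,180:340],(512,384))]),(800,300))[:,:,::-1])
E
```

```text
[ 0.46080299 -0.29709708  0.20868951] [ 3.1332579  -0.03316594  0.39515244] [ 0.01243724  0.49091862  0.64565826  1.87321425 -0.40770858  0.88079192
 -0.31637496] [ 0.36084666 -0.31879075 -0.83726889]
```

View pics/wrist12.png

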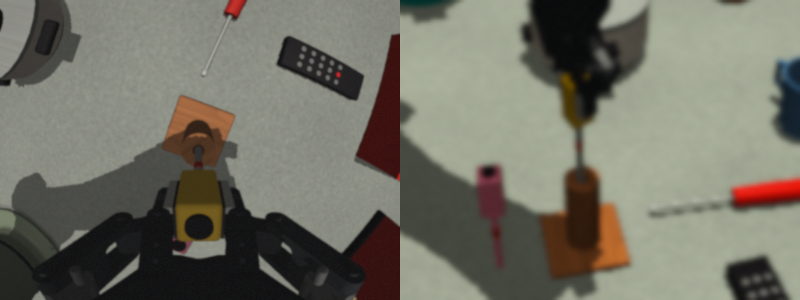

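Emit:
drive_tool([
  [0, 0, 0, 0.02, 0],
  [0, 0, 0, 0.03, 0],
  [0, 0, 0, 0.03, 0],
  [0, 0, 0, 0.02, 0],
  [0, 0, 0, 0, 0],
])

```text
clock: 15.25
position: [0.4581, -0.2946, 0.3037]
tool_rot: [-3.141, -0.025, 0.396]
force: [-0.8, -0.4, -0.8]
grip_width: 0.025
```

```bash
python3 - <<'E'
from h import *
import pickle
s=bot.observe();print(s["position"],s["tool_rot"],s["qpos"],s["force"])
i=bot.camera_info("wrist");f=bot.grab_frame("wrist");g=bot.grab_frame("side");k=bot.grab_frame("scene")
np.savez("p13.npz",w=f,d=g,s=k);pickle.dump(i,open("w13.pkl","wb"))
cv2.imwrite("pics/wrist13.png",cv2.resize(f,None,fx=1.5,fy=1.5)[:,:,::-1])
cv2.imwrite("pics/p13.png",cv2.resize(np.hstack([cv2.resize(k[90:210,120:280],(512,384)),cv2.resize(g[190:310,180:340],(512,384))]),(800,300))[:,:,::-1])
E
```

```text
[ 0.45813775 -0.29459229  0.30368776] [-3.14128626 -0.02457086  0.39561169] [-0.05507732  0.38335346  0.71975073  1.75932495 -0.30514203  1.0943441
 -0.40751485] [-0.7877156  -0.39426125 -0.77628295]
```

View pics/wrist13.png

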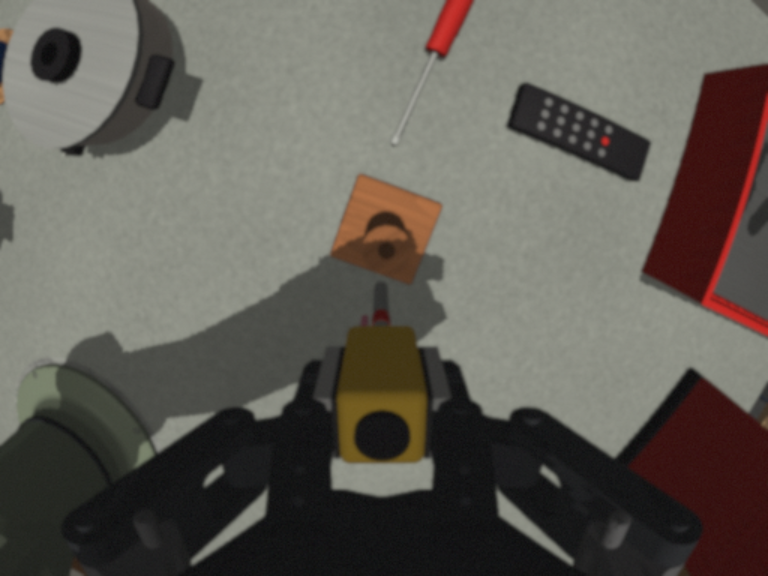

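View pics/p13.png

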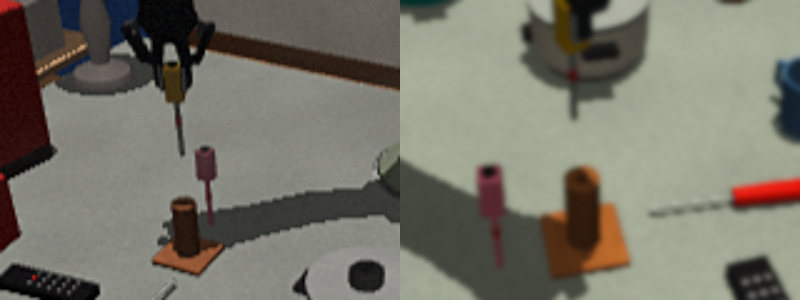

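The probe hangs upright in the grip: rod tip at (380,284), band at (381,316), stand empty. I'll carry it to above the collar with the tip about 65 mm clear.

Emit:
drive_tool([
  [0, 0.004, 0.02, 0.003, 0],
  [0, 0.007, 0.038, 0, 0],
  [0, 0.007, 0.04, 0, 0],
  [0, 0.007, 0.04, 0, 0],
  [0, 0.007, 0.04, 0, 0],
  [0, 0.007, 0.04, 0, 0],
  [0, 0.007, 0.04, 0, 0],
  [0, 0.006, 0.035, 0, 0],
  [0, 0.004, 0.022, 0, 0],
  [0, 0.002, 0.008, 0, 0],
  [0, 0, 0, 0, 0],
])

```text
clock: 16.5
position: [0.5092, 0.0427, 0.2899]
tool_rot: [-3.134, -0.002, 0.394]
force: [0.5, -1.0, -1.1]
grip_width: 0.0252
```

```bash
cat > look.py <<'E'
import sys
from h import *
import pickle
n=sys.argv[1]
s=bot.observe();print(s["position"].round(4),s["tool_rot"].round(4),s["force"].round(2),s["grip_width"],s["clock"])
i=bot.camera_info("wrist");f=bot.grab_frame("wrist");g=bot.grab_frame("side");k=bot.grab_frame("scene")
np.savez(f"p{n}.npz",w=f,d=g,s=k);pickle.dump((i,s),open(f"w{n}.pkl","wb"))
cv2.imwrite(f"pics/wrist{n}.png",cv2.resize(f,None,fx=1.5,fy=1.5)[:,:,::-1])
cv2.imwrite(f"pics/p{n}.png",cv2.resize(np.hstack([cv2.resize(k[110:240,200:330],(512,512),interpolation=2),cv2.resize(g[110:240,195:325],(512,512),interpolation=2)]),(800,400))[:,:,::-1])
E
python3 look.py 14
```

```text
[0.5092 0.0427 0.2899] [-3.134e+00 -2.100e-03  3.938e-01] [ 0.49 -0.96 -1.05] 0.025169346084615705 16.5
```

View pics/wrist14.png

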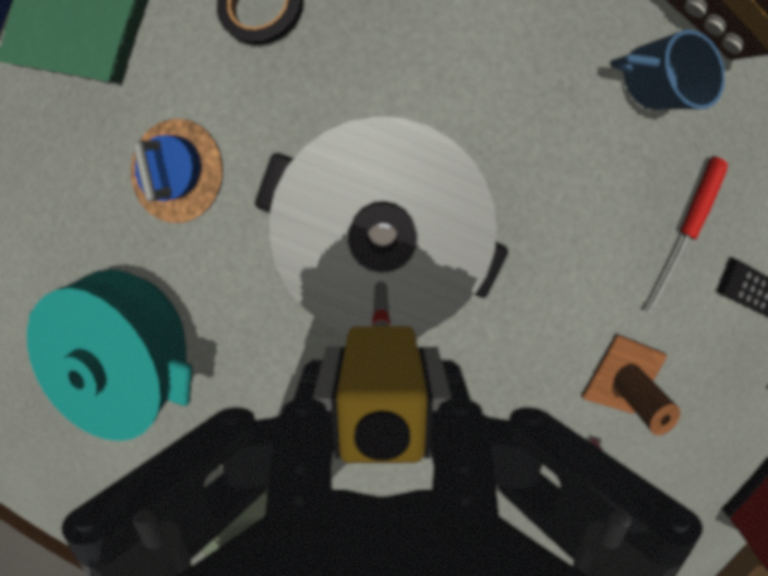

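View pics/p14.png

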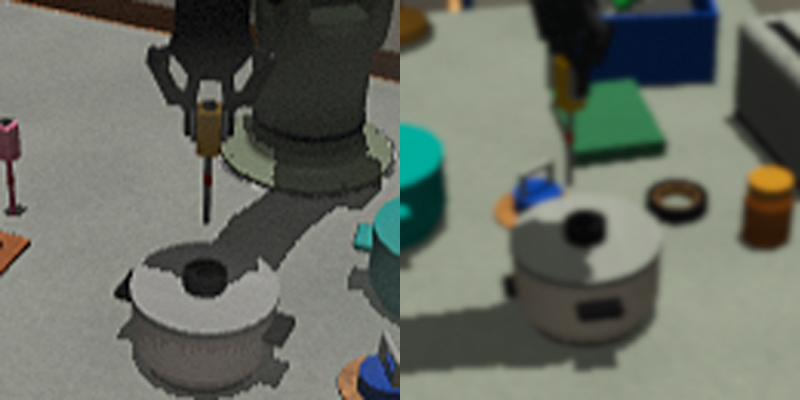

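```bash
python3 - <<'E'
from h import *
z=np.load("p14.npz")
a=cv2.resize(z["w"][120:220,205:305],None,fx=6,fy=6,interpolation=2)
cv2.imwrite("pics/c14w.png",a[:,:,::-1])
b=cv2.resize(z["s"][140:210,245:295],None,fx=8,fy=8,interpolation=2);c=cv2.resize(z["d"][140:210,225:275],None,fx=8,fy=8,interpolation=2)
cv2.imwrite("pics/c14p.png",np.hstack([b,c])[:,:,::-1])
E
```

```text
(no output)
```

View pics/c14w.png

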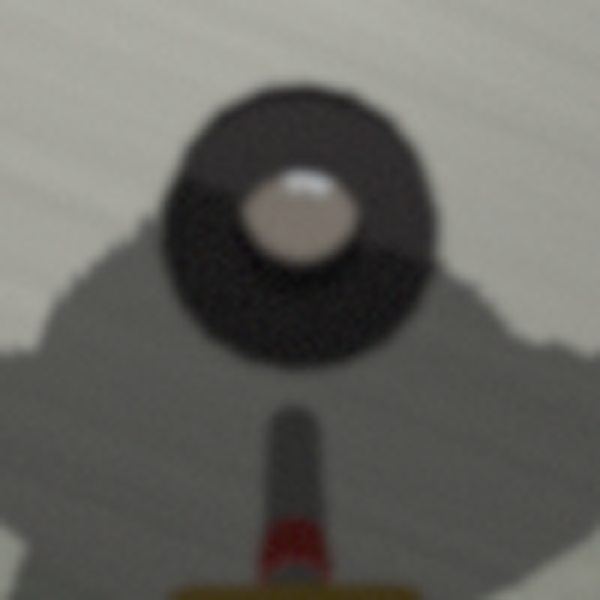

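View pics/c14p.png

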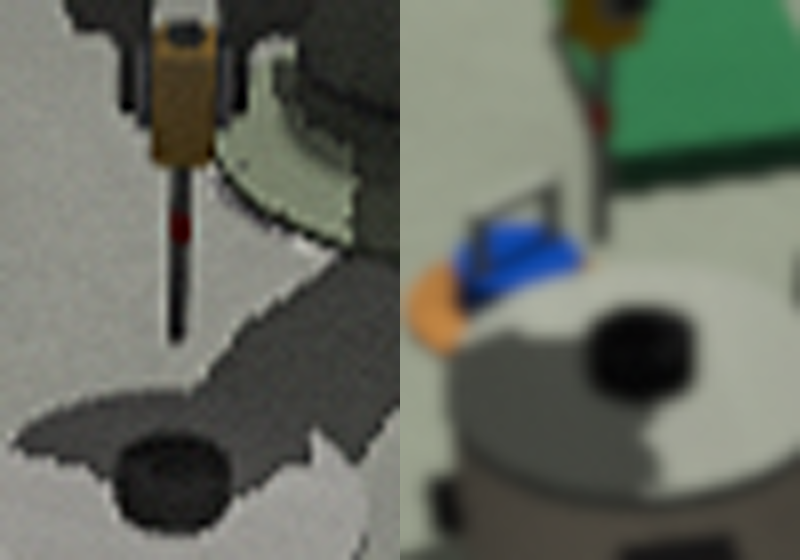

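```bash
python3 - <<'E'
from fit import *
from scipy.spatial.transform import Rotation as Ro
i,s=pickle.load(open("w14.pkl","rb"));z=np.load("p14.npz")
R=lambda r:Ro.from_euler("xyz",r).as_matrix()
pg=np.array([.4618,-.2973,.1212]);Rg=R([3.132,-.035,.396]);Rn=R(s["tool_rot"])
W=lambda x,y:(205+(x+.5)/6-.5,120+(y+.5)/6-.5)
S=lambda x,y:(245+(x+.5)/8-.5,140+(y+.5)/8-.5)
D=lambda x,y:(225+(x-400+.5)/8-.5,140+(y+.5)/8-.5)
tip=tri([ray("scene",S(176,339)),ray("side",D(599,240))]);band=tri([ray("scene",S(180,228)),ray("side",D(597,118))])
print("tri tip",tip,"band",band,(band-tip)/.06)
for c,p in(("scene",S(176,339)),("side",D(599,240)),("wrist",W(295,405))):print(c,atz(c,p,.179,i if c=="wrist" else None))
# nominal from grasp
for px,py in((.46,-.2975),(.4592,-.298)):
    for h in(0,.06):
        q=Rg.T@(np.array([px,py,.010+h])-pg);w=s["position"]+Rn@q;print("nominal",h,w.round(4),proj("wrist",w,i))
print("meas wrist tip",W(295,405),"band mid",W(296,540))
# collar in this picture
def run(cam,g,info,th,w):
    x,y=proj(cam,[[.521,.049,.118]],info)[0].round().astype(int)
    m=np.zeros(g.shape[:2],np.uint8);m[y-w:y+w,x-w:x+w]=g[y-w:y+w,x-w:x+w].max(2)<th
    m=big(m);c=outline(m);print(cam,th,m.sum(),c.min(0),c.max(0),*[np.round(v,4) for v in fitsil3(cam,c,.025,(.105,.125),info,[.521,.049])])
run("wrist",z["w"],i,50,27);run("wrist",z["w"],i,56,27);run("scene",z["s"],bot.camera_info("scene"),50,16);run("side",z["d"],bot.camera_info("side"),50,16);run("side",z["d"],bot.camera_info("side"),70,12)
# manual collar top rim centre in crops
print("wrist bore by hand", atz("wrist",W(301,232),.125,i))
E
```

```text
tri tip [0.50398407 0.04138008 0.1781629 ] band [0.50527876 0.04181433 0.23600796] [0.02157821 0.00723756 0.96408421]
scene [0.50556458 0.04180215 0.179     ]
side [0.5036695  0.04049484 0.179     ]
wrist [0.50614805 0.0434054  0.179     ]
nominal 0 [0.5033 0.0429 0.1788] [[253.0806614  190.03691644]]
nominal 0.06 [0.5055 0.0427 0.2388] [[253.60022031 213.53189883]]
nominal 0 [0.5025 0.0424 0.1789] [[253.25060442 191.02924702]]
nominal 0.06 [0.5047 0.0422 0.2388] [[253.81579049 214.75916164]]
meas wrist tip (253.75, 187.08333333333331) band mid (253.91666666666666, 209.58333333333331)
wrist 50 1254 [232 135] [276 180] [0.5187 0.0486 0.0229] 0.4763
wrist 56 1368 [232 135] [276 181] [0.5187 0.0485 0.0233] 0.4184
scene 50 151 [259 194] [273 205] [0.5204 0.0494 0.0225] 0.4312
side 50 128 [248 179] [260 190] [0.5185 0.0436 0.0198] 0.3621
side 70 155 [246 179] [261 191] [0.5164 0.0413 0.0225] 0.5045
wrist bore by hand [0.5202645  0.04865994 0.125     ]
```

Cameras agree to about 2 mm that the tip needs to shift by about (+0.0145, +0.006). I'll shift and come down to about 20 mm above the collar, then look again.

Emit:
drive_tool([
  [0, 0.007, 0.003, 0, 0],
  [0, 0.006, 0.003, -0.01, 0],
  [0, 0, 0, -0.012, 0],
  [0, 0, 0, -0.008, 0],
  [0, 0, 0, 0, 0],
])

```text
clock: 17.15
position: [0.5232, 0.0437, 0.2575]
tool_rot: [-3.135, -0.003, 0.386]
force: [-0.2, -0.1, -1.2]
grip_width: 0.0254
```

```bash
python3 look.py 15; python3 - <<'E'
from h import *
z=np.load("p15.npz")
a=cv2.resize(z["w"][120:220,205:305],None,fx=6,fy=6,interpolation=2)
cv2.imwrite("pics/c15w.png",a[:,:,::-1])
b=cv2.resize(z["s"][140:210,245:295],None,fx=8,fy=8,interpolation=2);c=cv2.resize(z["d"][140:210,225:275],None,fx=8,fy=8,interpolation=2)
cv2.imwrite("pics/c15p.png",np.hstack([b,c])[:,:,::-1])
E
```

```text
[0.5232 0.0437 0.2575] [-3.1346e+00 -2.7000e-03  3.8590e-01] [-0.2  -0.13 -1.21] 0.025406009272515184 17.15
```

View pics/c15w.png

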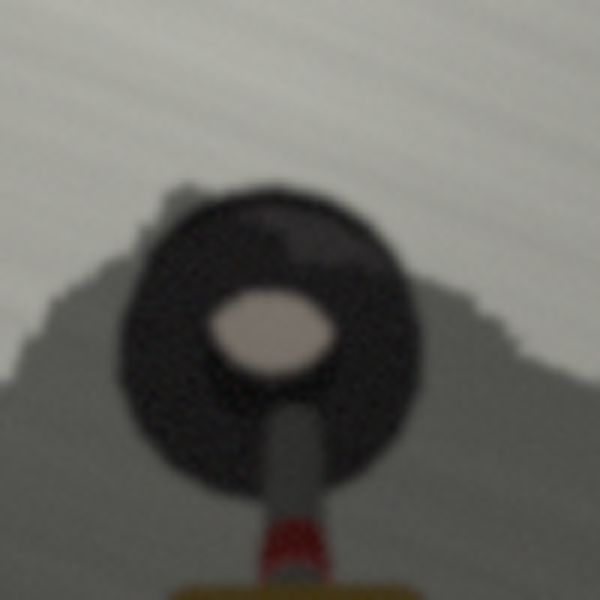

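View pics/c15p.png

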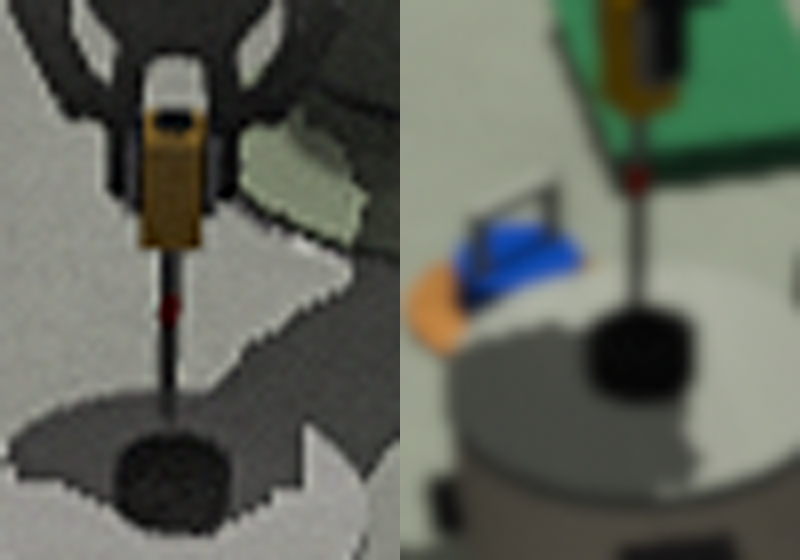

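```bash
cat > rel.py <<'E'
from fit import *
from scipy.spatial.transform import Rotation as Ro
R=lambda r:Ro.from_euler("xyz",r).as_matrix()
pg=np.array([.4618,-.2973,.1212]);Rg=R([3.132,-.035,.396])
def tipz(s): 
    q=Rg.T@(np.array([.460,-.2975,.010])-pg);return s["position"]+R(s["tool_rot"])@q
def axis(s): return R(s["tool_rot"])@Rg.T@np.array([0,0,1.])
E
python3 - <<'E'
from rel import *
i,s=pickle.load(open("w15.pkl","rb"))
print("nominal tip",tipz(s),"axis",axis(s),"cam x",i["cam_to_world"][:3,:3].round(3)[:,0])
zt=tipz(s)[2];print("wrist tip",atz("wrist",(253.75,187.1),zt,i))
W=lambda x,y:(205+(x+.5)/6-.5,120+(y+.5)/6-.5)
z=np.load("p15.npz")
# collar: hand outline points (away from rod)
pts=[W(*p) for p in((122,340),(135,275),(170,225),(215,197),(270,187),(325,197),(375,232),(408,280),(421,340),(415,385),(390,440),(355,475),(180,470),(145,430))]
for r in(.023,.024,.025):print("fixed r",r,fitsil("wrist",pts,r,(.105,.125),i,[.521,.049]))
print(fitsil3("wrist",pts,.025,(.105,.125),i,[.521,.049]))
# bottom+side points belong to top rim
S=lambda x,y:(245+(x+.5)/8-.5,140+(y+.5)/8-.5)
D=lambda x,y:(225+(x-400+.5)/8-.5,140+(y+.5)/8-.5)
for nm,p in(("port .520,.049",(.520,.049)),):
    for c in("scene","side"):
        L=np.array([proj(c,[[*p,h]])[0] for h in(.105,.125,zt,zt+.06)])
        k=(L-[245,140]+.5)*8-.5 if c=="scene" else (L-[225,140]+.5)*8-.5+[400,0]
        print(c,k.round(0))
E
```

```text
nominal tip [0.51736947 0.04384552 0.14645234] axis [ 0.03610388 -0.00317717  0.99934299] cam x [ 0.377 -0.926 -0.007]
wrist tip [0.52013699 0.04432927 0.14645234]
fixed r 0.023 (array([0.52077364, 0.04888098]), np.float64(-1.12048138553589), np.float64(0.6553741910019858))
fixed r 0.024 (array([0.51994936, 0.04883716]), np.float64(-0.2645941554686925), np.float64(0.3177071576910425))
fixed r 0.025 (array([0.51925019, 0.04892648]), np.float64(0.6004373748868124), np.float64(0.48264652535523495))
(array([0.519833  , 0.04885361, 0.02427261]), np.float64(0.3097686065440922))
scene [[172. 497.]
 [174. 461.]
 [175. 422.]
 [180. 307.]]
side [[639. 370.]
 [638. 332.]
 [636. 290.]
 [633. 169.]]
```

All three views now agree: shift +4.3 mm in y, about 0 in x.

Emit:
drive_tool([
  [0, 0, 0.003, 0, 0],
  [0, 0, 0.001, 0, 0],
  [0, 0, 0, 0, 0],
])

```text
clock: 17.6
position: [0.524, 0.0484, 0.2599]
tool_rot: [-3.135, -0.006, 0.386]
force: [-0.4, -0.4, -1.1]
grip_width: 0.0256
```

```bash
cat > crops.py <<'E'
import sys
from h import *
n=sys.argv[1]
z=np.load(f"p{n}.npz")
cv2.imwrite(f"pics/c{n}w.png",cv2.resize(z["w"][120:220,205:305],None,fx=6,fy=6,interpolation=2)[:,:,::-1])
b=cv2.resize(z["s"][140:210,245:295],None,fx=8,fy=8,interpolation=2);c=cv2.resize(z["d"][140:210,225:275],None,fx=8,fy=8,interpolation=2)
cv2.imwrite(f"pics/c{n}p.png",np.hstack([b,c])[:,:,::-1])
E
python3 look.py 16; python3 crops.py 16
```

```text
[0.524  0.0484 0.2599] [-3.1346 -0.0063  0.3864] [-0.39 -0.35 -1.1 ] 0.025625463246524722 17.6
```

View pics/c16w.png

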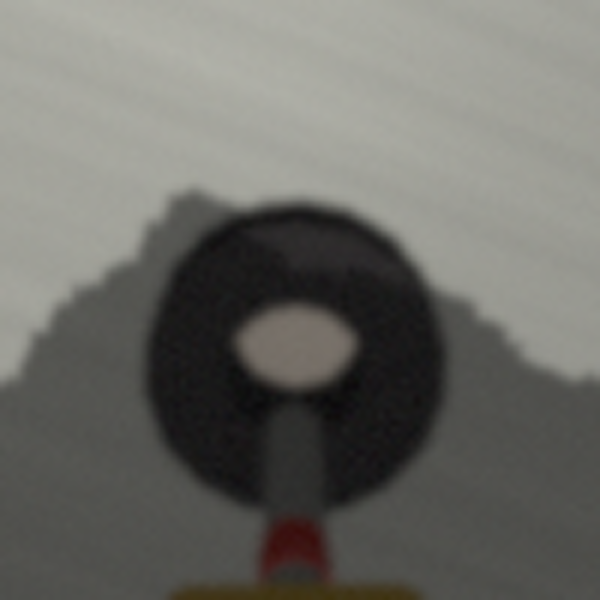

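View pics/c16p.png

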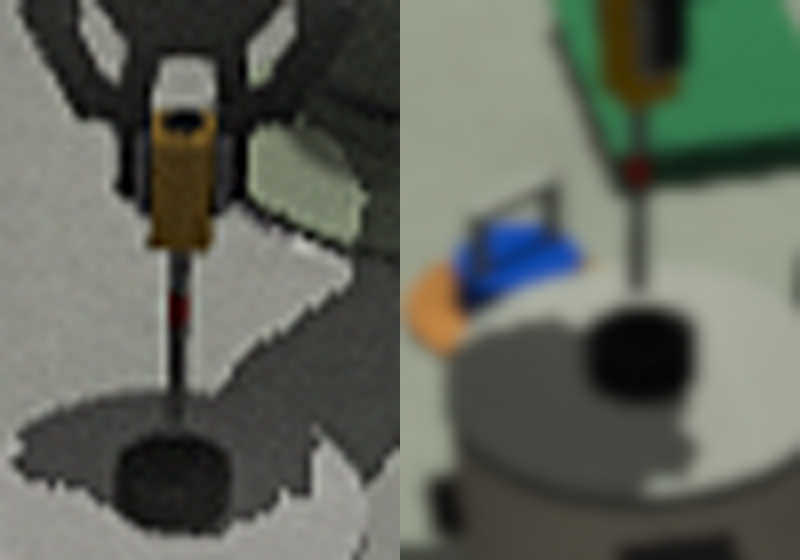

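Lateral alignment is good in the wrist and scene views. The side view suggests about -1 mm in x. I'll nudge and descend to just above the mouth.

Emit:
drive_tool([
  [0, -0.002, 0, -0.004, 0],
  [0, 0, 0, -0.006, 0],
  [0, 0, 0, -0.004, 0],
  [0, 0, 0, 0, 0],
])

```text
clock: 18.15
position: [0.5216, 0.048, 0.2444]
tool_rot: [-3.135, -0.006, 0.386]
force: [-0.1, -0.9, -0.8]
grip_width: 0.0254
```

```bash
python3 look.py 17; python3 crops.py 17; python3 - <<'E'
from rel import *
i,s=pickle.load(open("w17.pkl","rb"))
t=tipz(s);print("tip",t,"axis",axis(s));print("wrist tip",atz("wrist",(253.75,187.1),t[2],i))
for c in("scene","side"):
    L=np.array([proj(c,[[.52,.049,h]])[0] for h in(.125,t[2],t[2]+.06)])
    print(c,((L-[245,140]+.5)*8-.5 if c=="scene" else (L-[225,140]+.5)*8-.5+[400,0]).round(0))
h=hull("wrist",.52,.049,.025,(.105,.125),i)[:,0];h=(h-[205,120]+.5)*6-.5;print(h.min(0),h.max(0))
E
```

```text
[0.5216 0.048  0.2444] [-3.1346 -0.0059  0.3859] [-0.1  -0.86 -0.82] 0.025373845832912564 18.15
tip [0.51611262 0.04834625 0.13333962] axis [ 0.0331843  -0.00438909  0.99943961]
wrist tip [0.51886064 0.04886096 0.13333962]
scene [[174. 461.]
 [174. 446.]
 [179. 332.]]
side [[638. 332.]
 [637. 316.]
 [634. 196.]]
[135.4493103  198.39978027] [459.54168701 533.68447876]
```

View pics/c17w.png

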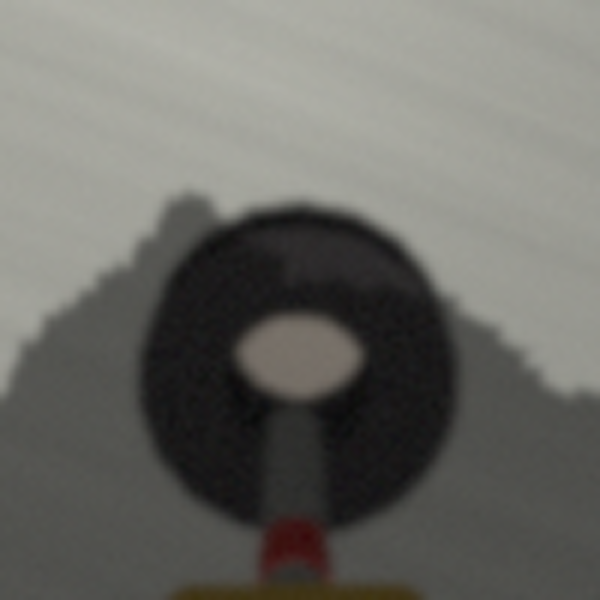

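View pics/c17p.png

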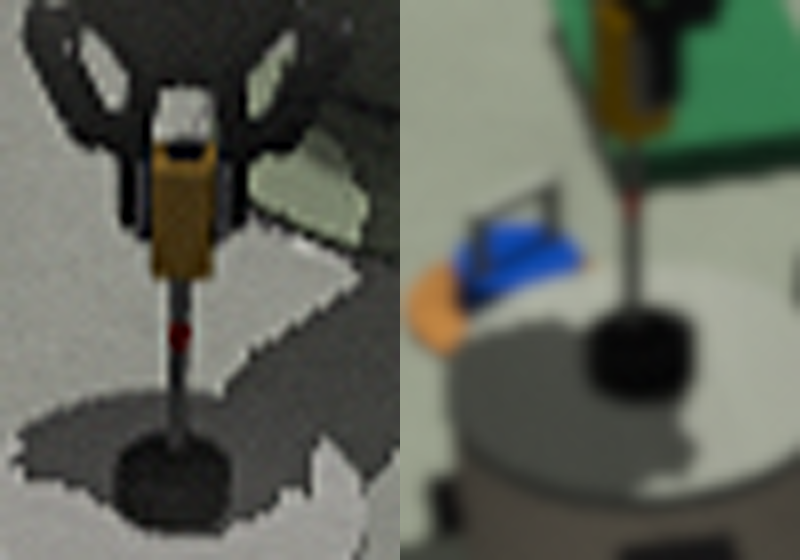

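Emit:
drive_tool([
  [0, 0.0015, 0, -0.003, 0],
  [0, 0, 0, -0.002, 0],
  [0, 0, 0, 0, 0],
])

```text
clock: 18.6
position: [0.5238, 0.0481, 0.24]
tool_rot: [-3.135, -0.007, 0.386]
force: [-0.3, -0.7, -0.9]
grip_width: 0.0253
```

```bash
cat > rep.py <<'E'
import sys
from rel import *
i,s=pickle.load(open(f"w{sys.argv[1]}.pkl","rb"))
t=tipz(s);print("tip",t,"axis",axis(s));print("wrist tip",atz("wrist",(253.75,187.1),t[2],i))
for c in("scene","side"):
    L=np.array([proj(c,[[.52,.049,h]])[0] for h in(.125,t[2],t[2]+.06,t[2]+.095,t[2]+.15)])
    print(c,((L-[245,140]+.5)*8-.5 if c=="scene" else (L-[225,140]+.5)*8-.5+[400,0]).round(0).tolist())
h=hull("wrist",.52,.049,.011,(.125,),i)[:,0];h=(h-[205,120]+.5)*6-.5;print("bore in crop",h.min(0),h.max(0))
E
python3 look.py 18; python3 crops.py 18; python3 rep.py 18
```

```text
[0.5238 0.0481 0.24  ] [-3.1348 -0.0073  0.386 ] [-0.33 -0.74 -0.91] 0.025269379672800893 18.6
tip [0.5184413  0.04845617 0.12886836] axis [ 0.03181443 -0.00478515  0.99948234]
wrist tip [0.52124047 0.04892289 0.12886836]
scene [[174.0, 461.0], [174.0, 454.0], [179.0, 341.0], [182.0, 272.0], [187.0, 159.0]]
side [[638.0, 332.0], [637.0, 324.0], [634.0, 205.0], [632.0, 133.0], [629.0, 14.0]]
bore in crop [219.27526855 334.62585449] [364.09246826 473.01531982]
```

View pics/c18w.png

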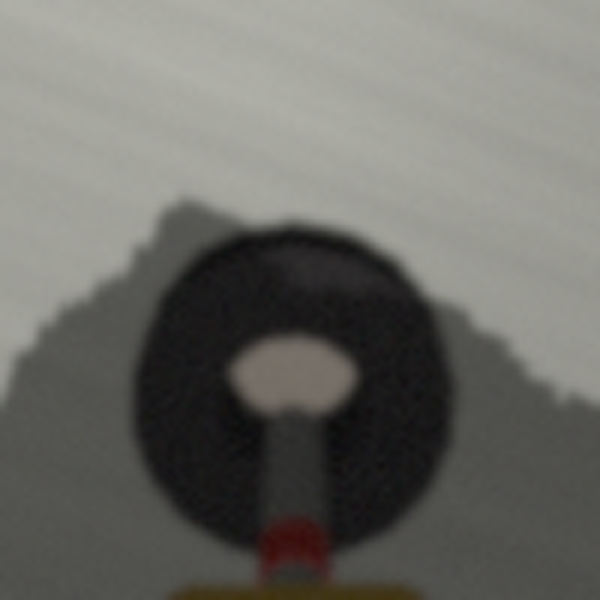

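View pics/c18p.png

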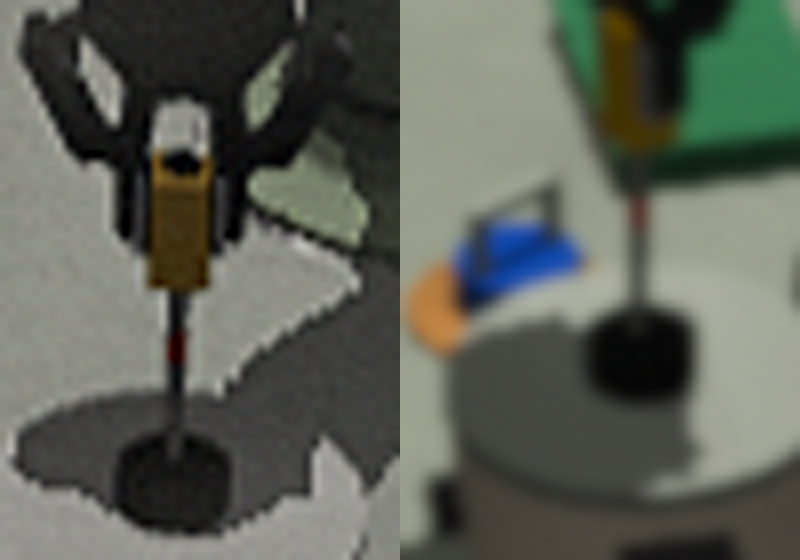

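The tip at (294,408) coincides with the bore centre, predicted at (292,404), in the wrist view. It agrees within 1 mm in the scene and side views. The probe leans about 0.03 rad in +x, which is acceptable. I'll descend in stages.

Emit:
drive_tool([
  [0, -0.0005, 0, -0.005, 0],
  [0, -0.0005, 0, -0.006, 0],
  [0, 0, 0, -0.006, 0],
  [0, 0, 0, 0, 0],
])

```text
clock: 19.15
position: [0.5226, 0.0482, 0.2216]
tool_rot: [-3.135, -0.008, 0.386]
force: [-0.2, -0.2, -1.1]
grip_width: 0.0252
```

```bash
python3 look.py 19; python3 crops.py 19; python3 rep.py 19
```

```text
[0.5226 0.0482 0.2216] [-3.1346 -0.0076  0.3862] [-0.15 -0.17 -1.05] 0.025154758293022054 19.15
tip [0.51725144 0.04860126 0.11053913] axis [ 0.03164759 -0.00497058  0.99948673]
wrist tip [0.52006153 0.0490441  0.11053913]
scene [[174.0, 461.0], [173.0, 487.0], [177.0, 376.0], [180.0, 309.0], [185.0, 197.0]]
side [[638.0, 332.0], [638.0, 359.0], [635.0, 242.0], [633.0, 171.0], [630.0, 54.0]]
bore in crop [216.81716919 360.91897583] [371.79534912 508.22457886]
```

View pics/c19w.png

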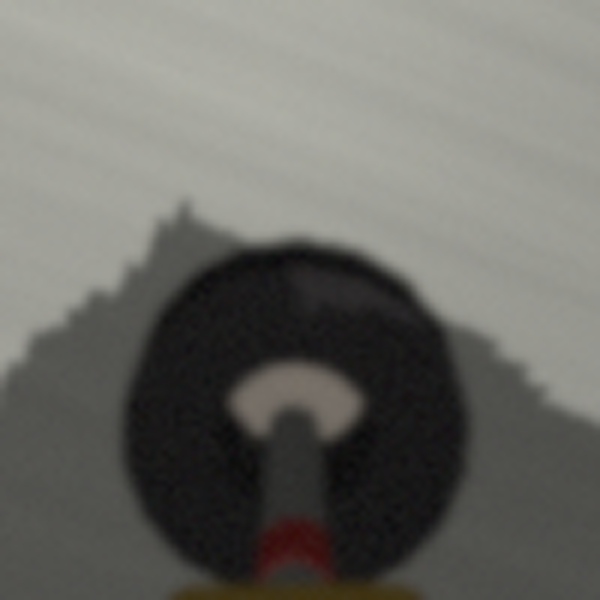

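View pics/c19p.png

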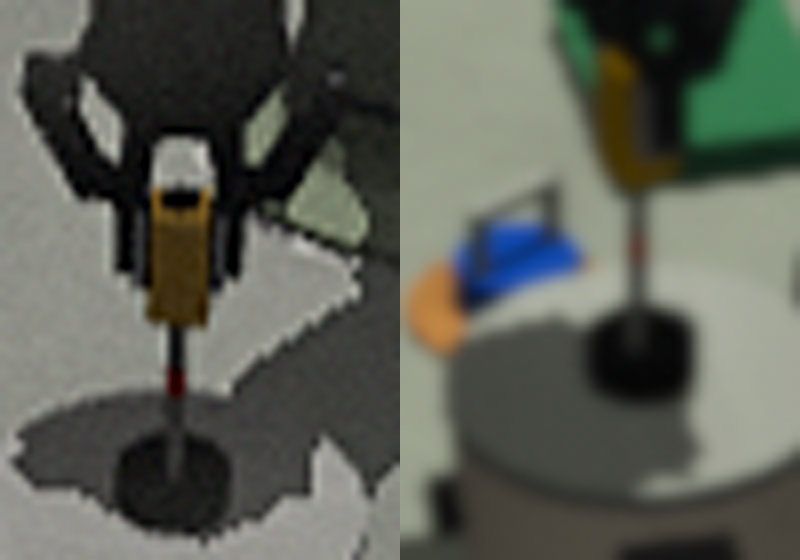

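The rod is in the bore and centred, and the bore rim sits where predicted. I'll continue.

Emit:
drive_tool([
  [0, -0.0005, 0, -0.006, 0],
  [0, 0, 0, -0.007, 0],
  [0, 0, 0, -0.006, 0],
  [0, 0, 0, 0, 0],
])

```text
clock: 19.7
position: [0.5226, 0.0483, 0.2021]
tool_rot: [-3.135, -0.009, 0.386]
force: [0.5, 0.3, -0.3]
grip_width: 0.0252
```

```bash
python3 look.py 20; python3 crops.py 20; python3 rep.py 20
```

```text
[0.5226 0.0483 0.2021] [-3.1348 -0.0093  0.3863] [ 0.48  0.33 -0.3 ] 0.025162336291306344 19.7
tip [0.51746438 0.04869655 0.09099819] axis [ 0.02998249 -0.00544875  0.99953557]
wrist tip [0.52025815 0.04915135 0.09099819]
scene [[174.0, 461.0], [171.0, 522.0], [176.0, 413.0], [179.0, 347.0], [183.0, 238.0]]
side [[638.0, 332.0], [639.0, 396.0], [636.0, 281.0], [634.0, 211.0], [631.0, 96.0]]
bore in crop [209.67047119 402.85269165] [376.85693359 560.40579224]
```

View pics/c20w.png

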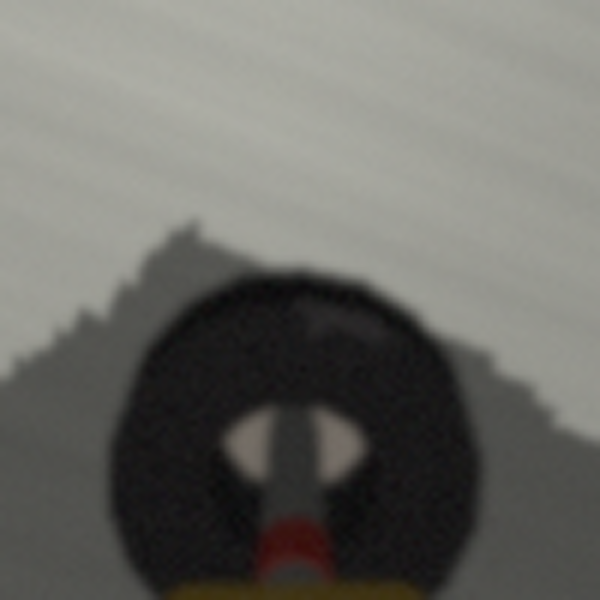

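View pics/c20p.png

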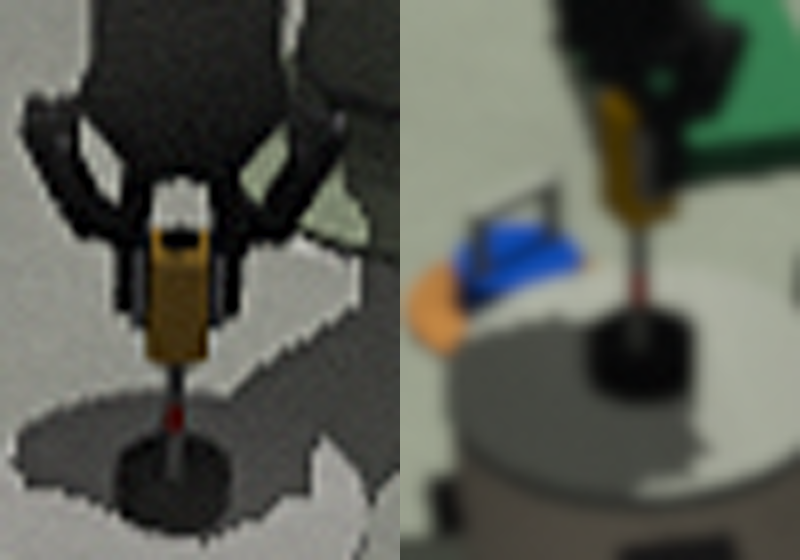

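The rod at column 294 is midway between the bore edges at 222 and 368. The heights agree once I allow for the band's visible front surface. I'll lower the remaining 26 mm.

Emit:
drive_tool([
  [0, -0.0005, 0, -0.006, 0],
  [0, 0, 0, -0.007, 0],
  [0, 0, 0, -0.007, 0],
  [0, 0, 0, -0.004, 0],
  [0, 0, 0, 0, 0],
])

```text
clock: 20.35
position: [0.5225, 0.0483, 0.177]
tool_rot: [-3.135, -0.011, 0.386]
force: [-0.3, 0.2, -0.8]
grip_width: 0.0256
```

```bash
python3 look.py 21; python3 crops.py 21; python3 rep.py 21
```

```text
[0.5225 0.0483 0.177 ] [-3.135  -0.0108  0.3863] [-0.28  0.21 -0.81] 0.025601176212386636 20.35
tip [0.5175737  0.04879996 0.06589629] axis [ 0.02851755 -0.00584554  0.9995762 ]
wrist tip [0.52035693 0.04924604 0.06589629]
scene [[174.0, 461.0], [169.0, 566.0], [174.0, 459.0], [177.0, 395.0], [181.0, 288.0]]
side [[638.0, 332.0], [641.0, 442.0], [638.0, 330.0], [636.0, 262.0], [633.0, 150.0]]
bore in crop [198.92510986 466.02233887] [384.81176758 638.58935547]
```

View pics/c21w.png

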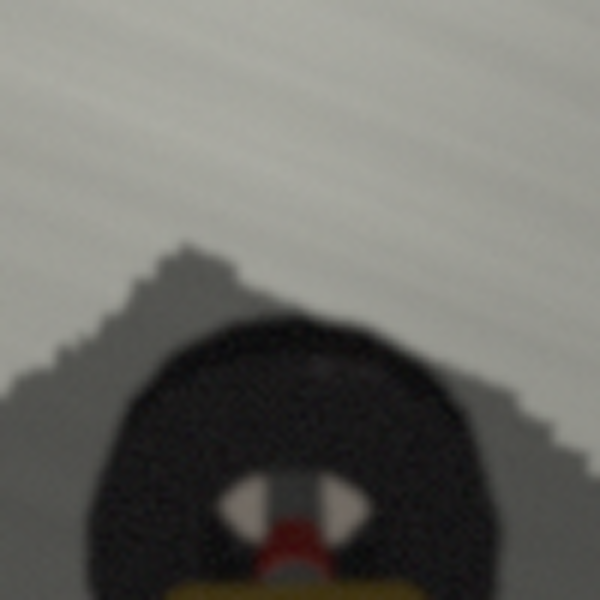

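View pics/c21p.png

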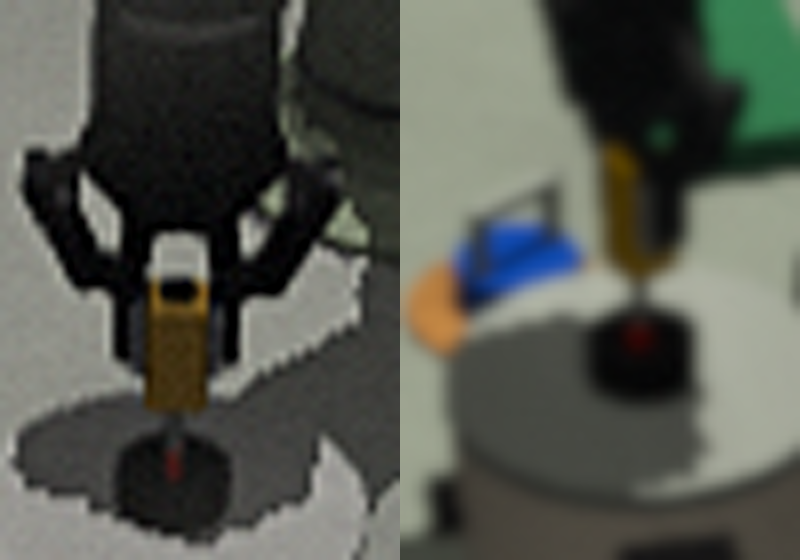

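Emit:
drive_tool([
  [0, 0, 0, 0, 0],
  [0, 0, 0, 0, 0],
])

```text
clock: 20.7
position: [0.5232, 0.0483, 0.1782]
tool_rot: [-3.135, -0.013, 0.386]
force: [0.9, 0.4, -0.7]
grip_width: 0.0256
```

```bash
python3 look.py 22; python3 rep.py 22 | head -2; python3 - <<'E'
from rel import *
s=bot.observe();print(abs(s["qd"]).max(),s["clock"])
z=np.load("p22.npz");i,_=pickle.load(open("w22.pkl","rb"))
hsv=cv2.cvtColor(z["s"],cv2.COLOR_RGB2HSV);m=cv2.inRange(hsv,(105,150,60),(130,255,255))>0;m[:,:300]=0;m[260:]=0;m[:215]=0;m[:,345:]=0
c=outline(big(m));print("cap scene",c.min(0),c.max(0))
cv2.imwrite("pics/s22.png",cv2.resize(z["s"][140:290,150:410],None,fx=3,fy=3,interpolation=2)[:,:,::-1])
E
```

```text
[0.5232 0.0483 0.1782] [-3.1352 -0.0125  0.3862] [ 0.93  0.36 -0.67] 0.02555290577774872 20.7
tip [0.51837643 0.04885976 0.06704695] axis [ 0.02683946 -0.00630485  0.99961987]
wrist tip [0.52114236 0.04934348 0.06704695]
0.0017283392070327138 20.85
cap scene [317 226] [334 237]
```

View pics/s22.png

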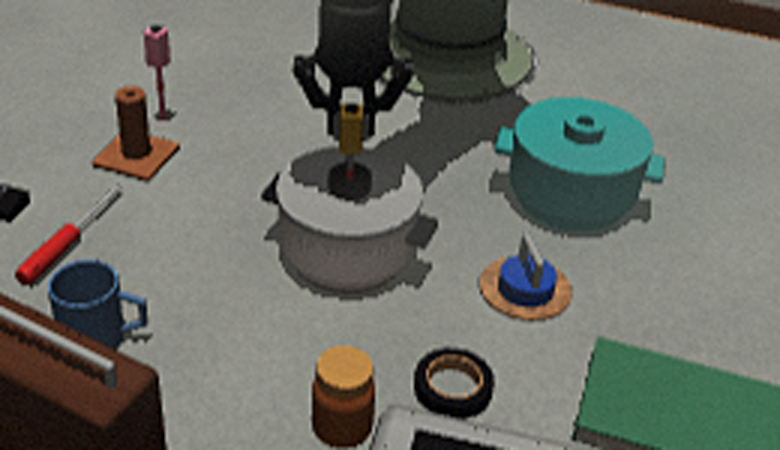

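View pics/wrist22.png

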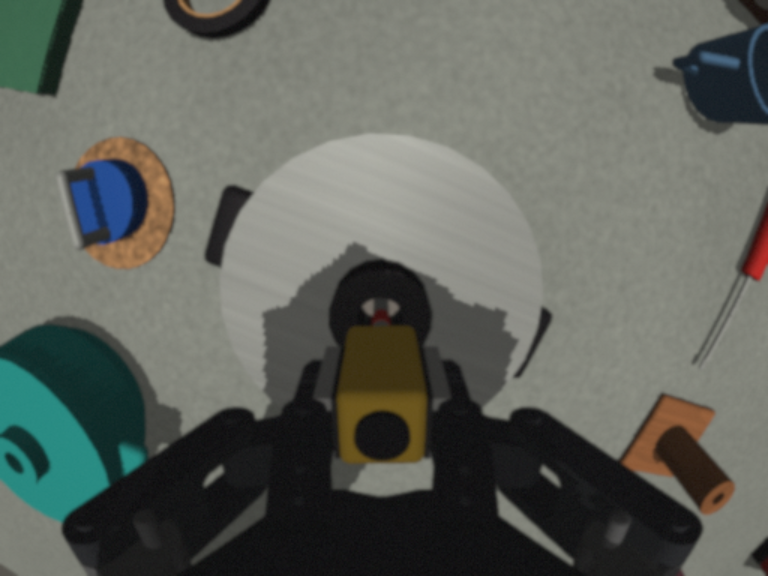

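Everything stands in place. Zero rows drifted the arm up about 1 mm, so I'll trim once more.

Emit:
drive_tool([
  [0, -0.001, 0, -0.003, 0],
])

```text
clock: 20.95
position: [0.5223, 0.0484, 0.1753]
tool_rot: [-3.135, -0.013, 0.386]
force: [0.1, -0.2, -1.0]
grip_width: 0.0254
```

```bash
python3 look.py 23; python3 rep.py 23 | head -2; python3 crops.py 23; python3 -c "
from workcell import bot
s=bot.observe();print(s['position'],s['clock'],abs(s['qd']).max())"
```

```text
[0.5223 0.0484 0.1753] [-3.1353 -0.013   0.3863] [ 0.07 -0.23 -1.05] 0.02541923541906758 20.95
tip [0.51757884 0.04892403 0.06418058] axis [ 0.02633918 -0.00647477  0.99963209]
wrist tip [0.52038927 0.04941305 0.06418058]
[0.52191552 0.04834073 0.17490095] 21.1 0.00547928639225951
```

View pics/c23p.png

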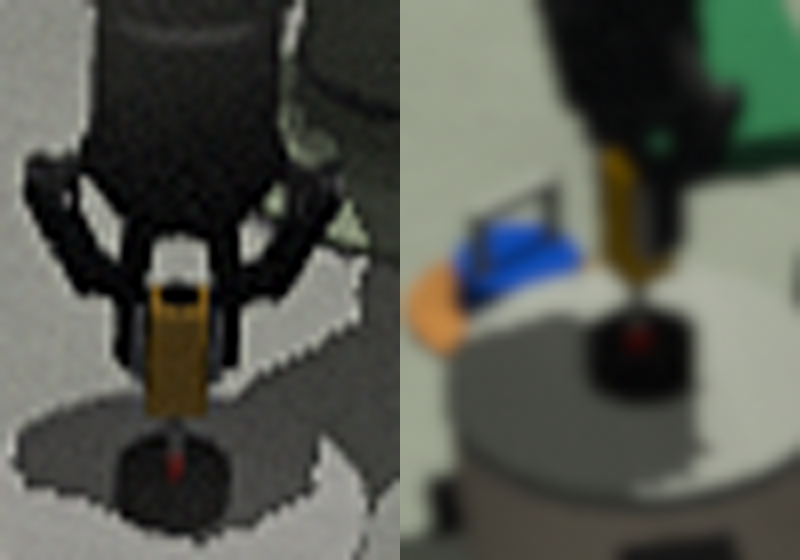

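The band is about 1 mm from mouth height and centred within about 2 mm in every view, with the arm at rest and wrist force reading only the probe's weight. Handing in.

```bash
python3 -c "
from workcell import bot
print(bot.job_done());s=bot.observe();print(s['clock'],s['position'])"
```

```text
the job is handed in; nothing more can be done
None
the job is handed in; nothing more can be done
```

I lifted the cap off the collar by its loop, set it upright on the cork mat and released it. Then I drew the yellow-gripped probe from its stand, lowered its rod into the open collar, and handed the job in at about 21 s while holding it there. No verdict was reported.

**Last checks**
- **Cap:** it was about 5 mm from the mat's centre, and still upright in the last view.
- **Red band:** it was within about 1–2 mm of the mouth's height, by arm pose and the scene and side views.
- **Rod:** it was within about 2 mm of the bore axis and leaning about 0.03 rad. The arm was still and the wrist force showed only the probe's weight.
- **Bystanders:** none of those in view had visibly moved. The remote and book were only partly in the last close-ups.

**Disagreements**
- **Collar position:** the side camera put the collar up to about 5 mm off in y. I used the wrist and scene values instead, and lined the rod up against the collar in each view.
- **Band height:** the band looked about 3 mm low in the images. I put that down to seeing the front of the rod rather than its axis.
- **Rows with no motion:** these drifted the arm about 1 mm, so I trimmed once before handing in. It settled another 0.5 mm or so just after that, well inside the limits.

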